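Scan and probe the converter units

ROBOT

A 6-joint arm with a two-finger parallel gripper is mounted at the origin on the work surface. World frame = base frame: x ahead of the robot, y to its left, z up, the work surface at z = 0. Lengths are in m, angles in rad, forces in N, time in s.
With the tool pointing down it reaches from about 0.35 to 0.975 m from the base axis. Payload 4.9 kg.
Tool frame: the origin (TCP) lies between the finger pads, 19 mm behind the fingertips; this is the grasp point; z points along the fingers, y is the line along which they close (so a half turn about z gives the same grasp; the last joint's range is limited). The gripper opens to 85 mm and grips with 20 to 120 N. Pads are 22 mm wide; open, the fingers measure 114 mm over their backs; the gripper's body (76 mm by 85 mm) begins 54 mm behind the grasp point. The pads swing forward as they close: fully open they stand 13 mm farther back than shut.
Start: joints at [-1.46, 0.053, 1.613, -0, 1.476, -0.119], TCP at [0.142, -0.609, 0.25] pointing down, gripper open.
Joint ranges: [-3.01, 3.01], [-1.01, 2.22], [0.06, 2.58], [-1.02, 4.17], [0.09, 2.62], [-3.14, 3.14]. Speed limits (rad/s): [2.57, 2.57, 3.14, 3.14, 3.14, 3.14].

INTERFACE

Orientations are given as a unit quaternion [w, x, y, z].
In Python, from plant import monitor, vision, manip gives the robot as it stands. The module is installed in compiled form; this text tells all that it offers.
- The arm moves only by the tool arm_command, never from a script. Its argument "rows" is a list of rows, each a list of 3 entries, a list of its own where there are three numbers: the finger opening in mm, from 0 to 85.4, then the shift along the world's x, y, z in units of 30 cm (1.0 is 30 cm), then the turn, a rotation vector about the world's x, y, z in units of pi/2 rad (1.0 is pi/2 rad). In form: [[claw, [x, y, z], [wx, wy, wz]], ...]. A call has 1 to 12 rows; each row is the pose to reach, as a shift and turn from the pose commanded when the call began; what a row does not reach only later rows make up. A row lasts 1/12 s, in which the tool goes at most 41.7 mm and 7.16 degrees, less where a joint would pass 70% of its speed; a pose out of reach is approached as far as the arm can. A call with a number of a shift or a turn outside -1 to 1 is refused whole. A call with a gripper value outside its range is refused whole. The fingers move at their own pace and stop on an object; the grip force is fixed at half the most. Time passes only in rows, so rows that repeat a pose let the fingers close. It gives the time, the measured TCP pose, the force, the opening and the grip force at its end, in the units of the state.
- monitor.state(): the state, without advancing time (a new reading comes with each control period).
- vision.grab_frame(name): name is "side" or "top"; returns a dict with "color" (480x640x3 uint8, red, green, blue), "z_map" (480x640 float32, m along the optical axis (not along the pixel's ray), 0 where there is no reading), "mtx" (3x3 intrinsics, pixels), "R" (3x3) and "t" (3): a world point X has camera coordinates R X + t. Camera axes: x right, y down, z forward; pixel columns grow to the right and rows downward; lengths in m; the calibration is good to about 2 mm. A picture is of the moment at which its call begins.
- manip.job_done(): hands the job in; it is judged then, once.
The state is a dict: "time": time; "joint_pos": joint angles; "joint_vel": joint speeds; "joint_efforts": joint torques, N m; "tool_pos": TCP position; "tool_rot": TCP orientation; "contact_force": force on the tool from outside, world axes, zero at the start; "ft_torque": the same for the moment, N m; "gripper_width": opening from 0.0 (shut) to 1.0 (fully open); "grasp_force": force on a finger pad.
Only numpy, scipy, OpenCV 4.12 (cv2) and the standard library are available. Lean on these libraries where they do the work, as an engineer would, in place of code of your own. Each camera call takes 0.05 s, during which the arm holds its last target. There are 200 camera calls.

TASK

Log and test the converter units on the bench. First take the scanner from its cradle and aim it at each unit's barcode label in turn, longest unit first and shortest last, holding it still for a second with its scan line along the label's length, and lay it back in its cradle as you found it. Then throw the test supply switch fully over to on (away from the robot), take the spring probe and, in the same order of units, press its tip gently for about half a second onto each unit's stud beside the label and then onto the stud at the other end, and stand the probe back in its holder and throw the switch fully back to off. Leave the units lying about where they are and the other things on the bench alone.

Things in the scene. Friction and masses are not known exactly. Their poses are not given: they have to be found in the camera images.
- long_unit: power converter unit, loose, may be absent: aluminium block 150 long (x) x 70 wide (y, 74 over the fins) x 42 mm high, about 675 g; origin under its centre, z up. On its top, along its centre line from the +x end: paper barcode label, stud 1, then stud 2 near the -x end. The long one is known by its length (of 150, 120, 90 mm)
- long_unit_label (a point): centre of the long unit's barcode label on its top face, 55 mm from the unit's centre along +x, 43 mm high; label 26 mm along the unit's x, 54 mm along its y (bars follow one another along y)
- long_unit_stud1 (a point): top centre of the long unit's stud 1, the one beside the label: brass disc of 18 mm diameter standing 6 mm above the top (48 mm high), at x = +25 mm from the unit's centre
- long_unit_stud2 (a point): top centre of the long unit's stud 2, the one at the end away from the label: same brass disc, 48 mm high, at x = -61 mm from the unit's centre
- middle_unit: power converter unit, loose, may be absent: aluminium block 120 long (x) x 70 wide (y, 74 over the fins) x 42 mm high, about 540 g; origin under its centre, z up. On its top, along its centre line from the +x end: paper barcode label, stud 1, then stud 2 near the -x end. The middle one is known by its length (of 150, 120, 90 mm)
- middle_unit_label (a point): centre of the middle unit's barcode label on its top face, 40 mm from the unit's centre along +x, 43 mm high; label 26 mm along the unit's x, 54 mm along its y (bars follow one another along y)
- middle_unit_stud1 (a point): top centre of the middle unit's stud 1, the one beside the label: brass disc of 18 mm diameter standing 6 mm above the top (48 mm high), at x = +10 mm from the unit's centre
- middle_unit_stud2 (a point): top centre of the middle unit's stud 2, the one at the end away from the label: same brass disc, 48 mm high, at x = -46 mm from the unit's centre
- short_unit: power converter unit, loose, may be absent: aluminium block 90 long (x) x 70 wide (y, 74 over the fins) x 42 mm high, about 405 g; origin under its centre, z up. On its top, along its centre line from the +x end: paper barcode label, stud 1, then stud 2 near the -x end. The short one is known by its length (of 150, 120, 90 mm)
- short_unit_label (a point): centre of the short unit's barcode label on its top face, 25 mm from the unit's centre along +x, 43 mm high; label 26 mm along the unit's x, 54 mm along its y (bars follow one another along y)
- short_unit_stud1 (a point): top centre of the short unit's stud 1, the one beside the label: brass disc of 18 mm diameter standing 6 mm above the top (48 mm high), at x = -5 mm from the unit's centre
- short_unit_stud2 (a point): top centre of the short unit's stud 2, the one at the end away from the label: same brass disc, 48 mm high, at x = -31 mm from the unit's centre
- scanner: loose barcode scanner, 180 g: white bar 125 long (x -75 to +50 mm) x 44 wide (y) x 36 mm high, with a black head 50 mm wide at its +x end reaching x = 86 mm, z = 6 to 54 mm. Origin on its underside, 75 mm from the tail; z up as it lies. Grip from above across the bar at x = 0, between the saddles: TCP about 22 mm above the underside, fingers closing along y
- scanner_eye: centre of the scanner's window, at (75.5, 0, 16.5) mm on the scanner. Its x axis is the beam: forwards and 45 deg down when the scanner is level; its y (= scanner's y) is the scan line. Reads when the label's centre is 60 to 150 mm out along the beam (best 100), within 12 mm of the beam, scan line within 20 deg of the label's length, either way round, held still for a second
- cradle: fixed scanner cradle: base 130 (x) x 76 (y) x 8 mm and two U saddles, 14 mm long, centred at x = -48 and +36 mm. Saddle floor 30 mm above the bench; cheeks 52 mm apart inside, 68 outside, tops 46 mm above the bench. Origin under its centre. The scanner lies in it level, its origin at (0, 0, 30) mm, head towards the cradle's +x
- probe: spring test probe, loose, 130 g, standing upright: black square handle 26 x 26 mm from 8 to 68 mm above its origin (sides along its x and y), round collar of 36 mm diameter and 8 mm thick whose underside centre is the origin, 16 mm steel shaft 42 mm long below it, then a thin brass plunger. z up, tip downwards
- probe_tip (a point): the very tip of the spring plunger, 6 mm thick, 64 mm below the probe's origin when free; pressing moves it up to 12 mm nearer to the origin (350 N/m with 1 N preload: 2 N at 3 mm, 5 N fully in). Contact is made from 1.5 N; a press of 4 to 6 mm is good
- holder: fixed grey holder block 70 x 70 x 70 mm with a 24 x 24 mm square through hole, its mouth slightly chamfered; origin under its centre. The probe's shaft stands in the hole and its collar rests on the top: probe origin 70 mm above the holder's origin
- switch (a joint): lever of the test supply switch: 0 = off, leaning to its base's -x (towards the robot); 1.0 rad = on, leaning to +x; upright at 0.5. Stays where it is left; counts as on above 0.8, off below 0.2
- switch_tip (a point): centre of the switch lever's black ball knob, 26 mm diameter, 60 mm from the pivot; 75 mm above the bench at either end of its swing (29 mm to either side of the pivot), 82 mm when upright
- switch_base: fixed grey block of the test supply switch, 70 (x) x 50 (y) x 25 mm high, origin under its centre; the lever's pivot runs along its y, 22 mm above the origin; the lever moves lightly (about 1 N at the knob)
- tape_roll: bystander: roll of tape lying flat, 64 mm across, 20 mm high; origin under its centre
- flux_jar: bystander: small amber jar, 42 mm across, 45 mm high; origin under its centre
- screwdriver: bystander: red-handled screwdriver, 170 mm long, lying beyond the units; origin under its middle
Mind the look-alikes: they are no part of the job. Several things have the shape of the probe; the one meant has the colours described above.

How it is judged:
By the outcome, as a careful person would: the job done as asked, in the order asked, and still so for the second after the job is handed in, with the robot touching nothing.
Of long_unit, middle_unit, short_unit only 2 to 3 are there at a start; the rules pass over those that are not, and their reading is None.
At some moment in a run one of long_unit, middle_unit, short_unit may be knocked a few centimetres aside while the robot is not near it.
It also fails if it takes over 208 s, if anything falls off the work surface, if the arm or the gripper's body presses on something with over 40 N, if the wrist force passes 120 N, or if a joint passes its speed limit or range.

## Working session

There is one attempt and no reset: what is moved stays moved. The work goes in short steps, Python scripts to look and compute and a tool call to move; the robot and the scene stay as the last step left them, time stands still between calls to the robot, and variables do not carry over. Pictures are saved under pics/ and viewed, at most 14 in all, crops included, and the job is handed in when it is done.

Besides the shell and the picture viewer there is one more tool, called after "Request:" as name(argument=value, ...) on one line, values as JSON. arm_command: Moves the arm, as the interface text tells. Shifts and turns lie within -1 to 1; 1 stands for 30 cm of shift or pi/2 rad of turn. Its arguments: {"type":"object","properties":{"rows":{"type":"array"}},"required":["rows"]}

```bash
mkdir -p pics; cat > h.py <<'E'
import numpy as np, cv2
from plant import monitor, vision, manip
def grab(n):
    f=vision.grab_frame(n); f['bgr']=cv2.cvtColor(f['color'],cv2.COLOR_RGB2BGR); return f
def cast(f,u,v,z):
    "pixel(s) onto plane z"
    K,R,t=f['mtx'],f['R'],f['t']; c=-R.T@t
    d=(np.linalg.inv(K)@np.vstack([np.ravel(u),np.ravel(v),np.ones(np.size(u))])).T@R
    return c+d*((z-c[2])/d[:,2])[:,None]
def cloud(f):
    K,R,t=f['mtx'],f['R'],f['t']; v,u=np.mgrid[:480,:640]; z=f['z_map']
    p=np.stack([(u-K[0,2])/K[0,0]*z,(v-K[1,2])/K[1,1]*z,z],-1)
    X=(p-t)@R; X[z<=0]=np.nan; return X
def proj(f,X):
    p=np.atleast_2d(X)@f['R'].T+f['t']; q=p@f['mtx'].T; return q[:,:2]/q[:,2:]
E
python3 - <<'E'
from h import *
for n in ('top','side'):
    f=grab(n); cv2.imwrite(f'pics/{n}0.png',f['bgr']); np.savez(f'{n}0.npz',**f)
    print(n,f['mtx'].round(1).tolist(),(-f['R'].T@f['t']).round(3),f['R'].round(2).tolist())
s=monitor.state(); print(s)
E
```

```text
top [[511.7, 0.0, 318.2], [0.0, 511.7, 241.1], [0.0, 0.0, 1.0]] [ 0.339 -0.027  1.101] [[0.07, -1.0, -0.0], [-0.98, -0.07, -0.21], [0.21, 0.01, -0.98]]
side [[567.3, 0.0, 319.0], [0.0, 567.3, 239.0], [0.0, 0.0, 1.0]] [0.067 0.8   0.801] [[-0.87, -0.5, -0.02], [-0.3, 0.54, -0.79], [0.4, -0.68, -0.61]]
{'time': 0.1, 'joint_pos': array([-1.46001888e+00,  5.33127926e-02,  1.61416339e+00, -4.71093978e-06,
        1.47602140e+00, -1.19003990e-01]), 'joint_vel': array([-0.00111771, -0.00055479, -0.00270897,  0.00165647,  0.00102447,
       -0.00081805]), 'joint_efforts': array([ 4.81812572e-05, -3.94905567e+01, -3.71363282e+01, -1.72828254e-04,
        3.92266302e-03,  1.04155635e-05]), 'tool_pos': array([ 0.14228992, -0.60803569,  0.24886833]), 'tool_rot': array([-9.52462867e-04,  9.93406841e-01,  1.14638301e-01,  1.57305360e-06]), 'contact_force': array([ 0.38014412, -0.37567446, -0.57663457]), 'ft_torque': array([ 0.0328973 ,  0.05788207, -0.05031531]), 'grasp_force': 0.0, 'gripper_width': 1.0016772144311965}
```

View pics/top0.png

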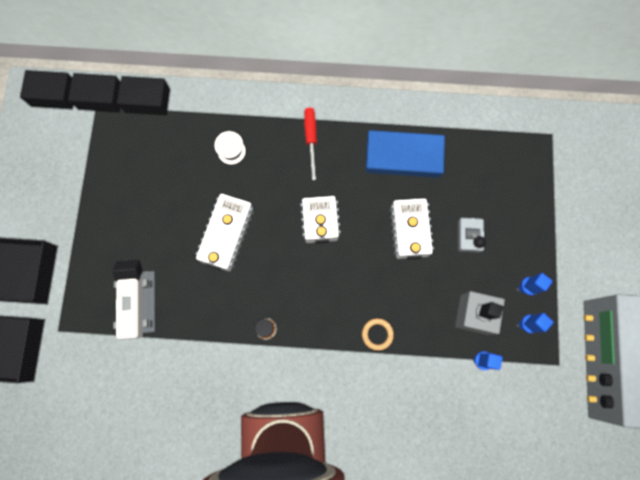

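View pics/side0.png

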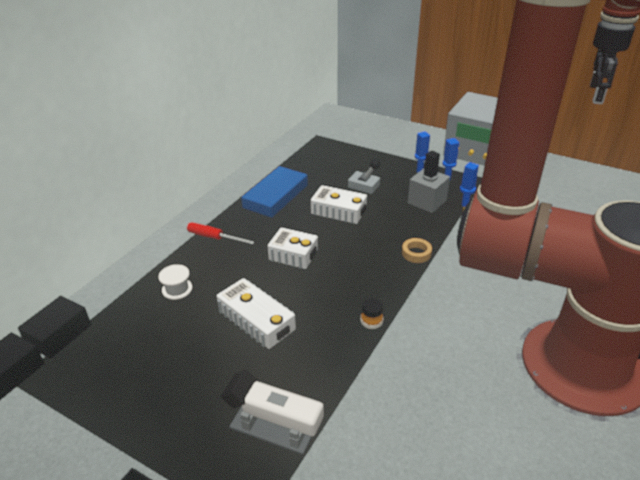

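The top view shows the long unit at (224,232), the short unit at (320,219) and the middle unit at (412,228). The scanner is at (128,300) with its head up (+x), and the switch is at (472,235).

Probe-shaped things are the black one in the grey holder at (483,312) and the blue ones at (537,285), (537,323) and (488,360). The black-handled one fits the description, so I'll confirm it in a crop.

```bash
cat > seg.py <<'E'
from h import *
def studs(f):
    hsv=cv2.cvtColor(f['bgr'],cv2.COLOR_BGR2HSV)
    m=cv2.inRange(hsv,(15,110,120),(35,255,255))
    n,l,st,c=cv2.connectedComponentsWithStats(m)
    return [(c[i],st[i,4]) for i in range(1,n) if st[i,4]>15]
def tri(fa,pa,fb,pb):
    P=[f['mtx']@np.c_[f['R'],f['t']] for f in (fa,fb)]
    X=cv2.triangulatePoints(P[0],P[1],np.array(pa,float).reshape(2,1),np.array(pb,float).reshape(2,1)); return (X[:3]/X[3]).ravel()
def rect(f,box,z0,z1):
    X=cloud(f); m=np.zeros((480,640),bool); m[box[1]:box[3],box[0]:box[2]]=1
    m&=(X[...,2]>z0)&(X[...,2]<z1); p=X[m]
    r=cv2.minAreaRect((p[:,:2]*1000).astype(np.float32)); return r,p.mean(0).round(4),np.median(p[:,2]),len(p)
E
python3 - <<'E'
from seg import *
T=dict(np.load('top0.npz'));S=dict(np.load('side0.npz'))
for f,n in((T,'top'),(S,'side')):
    print(n)
    for c,a in studs(f):
        X=cast(f,c[0],c[1],.048)[0]
        if X[0]>.2: print(c.round(1),a,X.round(4))
B=dict(long=(190,185,260,280),short=(295,190,345,245),mid=(385,195,440,265),scan=(100,255,160,345),scanhead=(100,255,160,345),holder=(450,285,510,335),probe=(450,285,510,335),switch=(450,210,495,260),knob=(450,210,495,260))
Z=dict(long=(.036,.045),short=(.036,.045),mid=(.036,.045),scan=(.06,.07),scanhead=(.075,.095),holder=(.06,.074),probe=(.12,.15),switch=(.018,.032),knob=(.06,.1))
for k in B: 
    try: print(k,rect(T,B[k],*Z[k]))
    except Exception as e: print(k,e)
X=cloud(T);print('bench',np.nanmedian(X[280:300,180:250,2]), 'holder maxz',np.nanmax(X[285:335,450:510,2]))
a=cv2.resize(T['bgr'][200:350,440:600],None,fx=4,fy=4,interpolation=cv2.INTER_CUBIC)[:,:]
b=cv2.resize(S['bgr'][120:230,330:500],None,fx=4,fy=4,interpolation=cv2.INTER_CUBIC)
cv2.imwrite('pics/crop1.png',cv2.resize(a,(640,600)))
cv2.imwrite('pics/crop2.png',b)
E
```

```text
top
[226.9 218.8] 58 [0.597  0.1854 0.048 ]
[320.1 218.9] 60 [ 0.61  -0.012  0.048]
[412.2 221.4] 57 [ 0.6174 -0.2073  0.048 ]
[321.  230.6] 63 [ 0.5847 -0.0157  0.048 ]
[415.  247.1] 62 [ 0.5622 -0.2149  0.048 ]
[212.9 256.7] 63 [0.5136 0.2062 0.048 ]
[588.5 317.5] 46 [ 0.4394 -0.5718  0.048 ]
[375.9 335.2] 152 [ 0.3749 -0.1408  0.048 ]
[377.8 334.6] 116 [ 0.3765 -0.1447  0.048 ]
[589.2 337.4] 47 [ 0.3993 -0.5716  0.048 ]
[590.2 357.5] 50 [ 0.3596 -0.5717  0.048 ]
[591.1 377.9] 55 [ 0.32   -0.5719  0.048 ]
[592.  398.8] 56 [ 0.2801 -0.572   0.048 ]
side
[470.9 151.7] 22 [ 0.3976 -0.5601  0.048 ]
[334.5 195. ] 24 [ 0.6168 -0.2014  0.048 ]
[356.2 199.6] 24 [ 0.562  -0.2088  0.048 ]
[294.4 239.6] 32 [ 0.6087 -0.0065  0.048 ]
[416.5 249.2] 440 [ 0.3656 -0.1029  0.048 ]
[305.3 242.1] 34 [ 0.5836 -0.0106  0.048 ]
[245.7 296.5] 50 [0.5964 0.1899 0.048 ]
[275.9 318.7] 58 [0.5132 0.2107 0.048 ]
[371.5 319.6] 117 [0.359  0.1276 0.048 ]
long (((572.2195434570312, 190.53939819335938), (78.52530670166016, 150.6992950439453), 75.51301574707031), array([0.5705, 0.1901, 0.0421]), np.float64(0.04239
[... 848 characters left out ...]
0594482422), array([ 0.4312, -0.3459,  0.0703]), np.float64(0.0705342066393482), 855)
probe (((433.3758544921875, -351.7828063964844), (26.158823013305664, 26.131624221801758), 73.13739013671875), array([ 0.4328, -0.3499,  0.1363]), np.float64(0.13764210424126536), 237)
switch (((604.0802612304688, -340.0184326171875), (71.55025482177734, 50.093868255615234), 0.007432856597006321), array([ 0.6056, -0.3357,  0.0256]), np.float64(0.025639304698762688), 537)
knob (((574.802978515625, -340.0635681152344), (24.3823299407959, 23.883501052856445), 27.574249267578125), array([ 0.5738, -0.3387,  0.0836]), np.float64(0.08428437847906206), 132)
bench 0.001192857460086927 holder maxz 0.14539670636039798
```

View pics/crop1.png

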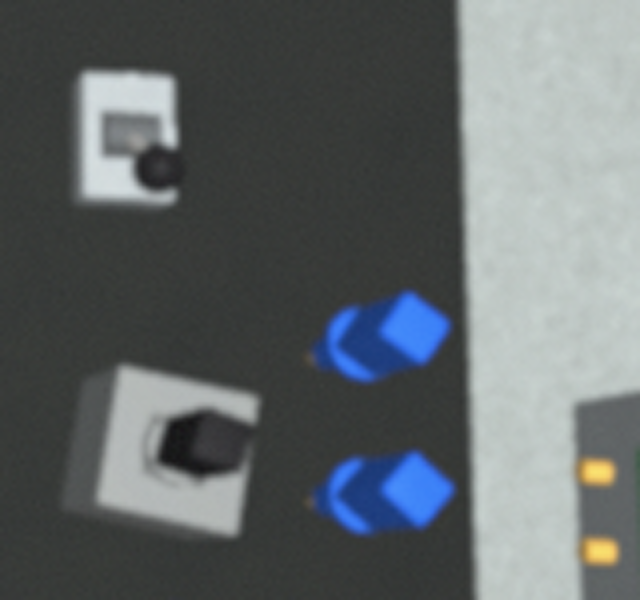

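View pics/crop2.png

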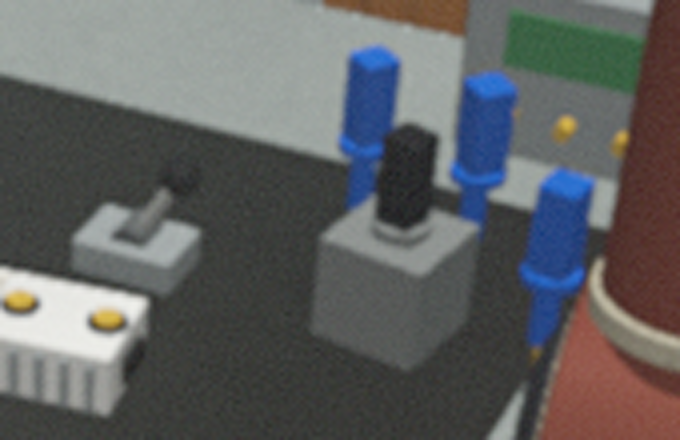

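The crops confirm it. The probe is the one with the black square handle in the grey holder at (483,312) in the top view; the three all-blue ones are look-alikes. The switch lever leans towards the robot, so it is off. Next come the two-view heights and the scanner's yaw.

```bash
cat >> seg.py <<'E'
def axis_fit(f,box,z0,z1,white):
    "points in height band, bright or dark"
    X=cloud(f); g=f['color'].min(-1)
    m=np.zeros((480,640),bool); m[box[1]:box[3],box[0]:box[2]]=1
    m&=(X[...,2]>z0)&(X[...,2]<z1)&((g>130) if white else (g<90))
    m=cv2.erode(m.astype(np.uint8),np.ones((2,2)))>0
    p=X[m]; return cv2.minAreaRect((p[:,:2]*1000).astype(np.float32)),p.mean(0).round(4),len(p)
E
python3 - <<'E'
from seg import *
T=dict(np.load('top0.npz'));S=dict(np.load('side0.npz'))
for n,a,b in [('L1',(226.9,218.8),(245.7,296.5)),('L2',(212.9,256.7),(275.9,318.7)),('S1',(320.1,218.9),(294.4,239.6)),('S2',(321,230.6),(305.3,242.1)),('M1',(412.2,221.4),(334.5,195)),('M2',(415,247.1),(356.2,199.6))]:
    print(n,tri(T,a,S,b).round(4))
print('T bar',axis_fit(T,(100,255,160,345),.058,.072,1)); print('T head',axis_fit(T,(100,255,160,345),.072,.095,0))
bx=(215,365,335,455)
print('S bar',axis_fit(S,bx,.06,.072,1)); print('S head',axis_fit(S,bx,.076,.095,0))
for n,box,z in [('holder',(400,150,455,215),(.064,.075)),('probe',(400,150,455,215),(.128,.145)),('switch',(340,155,385,200),(.02,.03)),('knob',(340,155,385,200),(.06,.1))]:
    print(n,rect(S,box,*z))
    
# white mask bar in top image, cast at .066
E
```

```text
L1 [0.5986 0.1866 0.0441]
L2 [0.515  0.2075 0.0439]
S1 [ 0.6117 -0.0118  0.0432]
S2 [ 0.5862 -0.0154  0.0435]
M1 [ 0.6196 -0.2079  0.0431]
M2 [ 0.5644 -0.2153  0.0432]
T bar (((393.8224182128906, 362.06256103515625), (118.83940124511719, 41.859622955322266), 8.29740047454834), array([0.393 , 0.3612, 0.0663]), 1212)
T head (((468.06744384765625, 372.0899658203125), (22.13756561279297, 46.7923698425293), 7.041831970214844), array([0.4672, 0.3713, 0.0792]), 233)
S bar (((394.5320129394531, 368.4773254394531), (116.86339569091797, 42.35860061645508), 8.573862075805664), array([0.3917, 0.3696, 0.0664]), 1704)
S head (((469.093994140625, 379.0940856933594), (15.29824161529541, 48.57107162475586), 7.98368501663208), array([0.4683, 0.3801, 0.0808]), 216)
holder (((451.06243896484375, -375.53741455078125), (108.3706283569336, 142.1738739013672), 6.245058059692383), array([ 0.4371, -0.3592,  0.07  ]), np.float64(0.07033446685023031), 504)
probe (((436.765869140625, -348.56488037109375), (27.4899959564209, 27.078386306762695), 71.0843734741211), array([ 0.4349, -0.3451,  0.1358]), np.float64(0.13699765260369542), 109)
switch (((606.2559204101562, -336.9117736816406), (71.68119812011719, 55.65806579589844), 0.5968707799911499), array([ 0.6048, -0.3318,  0.0251]), np.float64(0.025149887642456084), 268)
knob (((576.729736328125, -333.0220031738281), (25.238452911376953, 21.471879959106445), 21.670808792114258), array([ 0.5764, -0.3325,  0.0783]), np.float64(0.0796507032945633), 91)
```

```bash
cat > plan.py <<'E'
import json,sys,numpy as np
# usage: plan.py x,y,z,yaw ... : prints each waypoint as a call relative to the one before; keeps the commanded pose
p=json.load(open('cmd.json'))
for a in sys.argv[1:]:
    if a=='-n': continue
    q=[float(v) for v in a.split(',')]; q=q if len(q)>3 else q+[p[3]]
    s=np.round((np.array(q[:3])-p[:3])/.3,3); w=round((q[3]-p[3])/90,3)
    n=max(np.linalg.norm(s*.3)/.0417,abs(w)*90/7.16)
    print(f'{a}: shift {s.tolist()} wz {w} rows>={n:.1f}', 'TOO FAR' if abs(s).max()>1 else '')
    p=(np.array(p[:3])+s*.3).tolist()+[p[3]+w*90]
if '-n' not in sys.argv: json.dump(p,open('cmd.json','w'))
E
echo '[0.142,-0.609,0.25,13.166]' > cmd.json
python3 plan.py .40,-.40,.25 .45,-.12,.25 .45,.17,.25,8.4 .4065,.367,.15 .4065,.367,.052
```

```text
.40,-.40,.25: shift [0.86, 0.697, 0.0] wz 0.0 rows>=8.0 
.45,-.12,.25: shift [0.167, 0.933, 0.0] wz 0.0 rows>=6.8 
.45,.17,.25,8.4: shift [-0.0, 0.967, 0.0] wz -0.053 rows>=7.0 
.4065,.367,.15: shift [-0.145, 0.656, -0.333] wz 0.0 rows>=5.4 
.4065,.367,.052: shift [-0.0, 0.0, -0.327] wz 0.0 rows>=2.4
```

Request:
arm_command(rows=[[85,[0.86,0.697,0],[0,0,0]],[85,[0.86,0.697,0],[0,0,0]],[85,[0.86,0.697,0],[0,0,0]],[85,[0.86,0.697,0],[0,0,0]],[85,[0.86,0.697,0],[0,0,0]],[85,[0.86,0.697,0],[0,0,0]],[85,[0.86,0.697,0],[0,0,0]],[85,[0.86,0.697,0],[0,0,0]],[85,[0.86,0.697,0],[0,0,0]],[85,[0.86,0.697,0],[0,0,0]]])

```text
time: 0.93
tool_pos: [0.4015, -0.3978, 0.2495]
tool_rot: [-0.0, 0.993, 0.117, -0.0]
contact_force: [-0.7, -0.3, -0.0]
gripper_width: 0.994
grasp_force: 0.0
```

Request:
arm_command(rows=[[85,[0.167,0.933,0],[0,0,0]],[85,[0.167,0.933,0],[0,0,0]],[85,[0.167,0.933,0],[0,0,0]],[85,[0.167,0.933,0],[0,0,0]],[85,[0.167,0.933,0],[0,0,0]],[85,[0.167,0.933,0],[0,0,0]],[85,[0.167,0.933,0],[0,0,0]],[85,[0.167,0.933,0],[0,0,0]]])

```text
time: 1.6
tool_pos: [0.4504, -0.116, 0.2498]
tool_rot: [-0.001, 0.993, 0.117, 0.0]
contact_force: [0.1, -0.6, -0.7]
gripper_width: 0.992
grasp_force: 0.0
```

Request:
arm_command(rows=[[85,[0,0.967,0],[0,0,-0.053]],[85,[0,0.967,0],[0,0,-0.053]],[85,[0,0.967,0],[0,0,-0.053]],[85,[0,0.967,0],[0,0,-0.053]],[85,[0,0.967,0],[0,0,-0.053]],[85,[0,0.967,0],[0,0,-0.053]],[85,[0,0.967,0],[0,0,-0.053]],[85,[0,0.967,0],[0,0,-0.053]],[85,[0,0.967,0],[0,0,-0.053]]])

```text
time: 2.35
tool_pos: [0.4505, 0.1709, 0.2496]
tool_rot: [0.0, 0.997, 0.074, -0.0]
contact_force: [0.1, 0.4, 0.1]
gripper_width: 0.991
grasp_force: 0.0
```

Request:
arm_command(rows=[[85,[-0.145,0.656,-0.333],[0,0,0]],[85,[-0.145,0.656,-0.333],[0,0,0]],[85,[-0.145,0.656,-0.333],[0,0,0]],[85,[-0.145,0.656,-0.333],[0,0,0]],[85,[-0.145,0.656,-0.333],[0,0,0]],[85,[-0.145,0.656,-0.333],[0,0,0]],[85,[-0.145,0.656,-0.333],[0,0,0]],[85,[-0.145,0.656,-0.333],[0,0,0]],[85,[-0.145,0.656,-0.333],[0,0,0]]])

```text
time: 3.1
tool_pos: [0.4085, 0.3656, 0.1506]
tool_rot: [0.0, 0.997, 0.072, 0.0]
contact_force: [0.1, 0.0, 0.5]
gripper_width: 0.992
grasp_force: 0.0
```

Request:
arm_command(rows=[[85,[0,0,-0.1],[0,0,0]],[85,[0,0,-0.2],[0,0,0]],[85,[0,0,-0.27],[0,0,0]],[85,[0,0,-0.327],[0,0,0]],[85,[0,0,-0.327],[0,0,0]],[85,[0,0,-0.327],[0,0,0]],[85,[0,0,-0.327],[0,0,0]]])

```text
time: 3.68
tool_pos: [0.4087, 0.3672, 0.0541]
tool_rot: [-0.001, 0.997, 0.072, 0.001]
contact_force: [0.2, 0.3, 0.3]
gripper_width: 0.995
grasp_force: 0.0
```

```bash
python3 - <<'E'
from seg import *
s=monitor.state();print(s['tool_pos'],s['contact_force'],s['joint_pos'])
f=grab('side');X=cloud(f)
cv2.imwrite('pics/s1.png',cv2.resize(f['bgr'][300:470,180:380],None,fx=3,fy=3,interpolation=cv2.INTER_CUBIC))
E
```

```text
[0.40872061 0.36717395 0.05406431] [0.21544944 0.27714467 0.27793324] [ 5.96516143e-01  7.92799399e-02  1.93510651e+00 -1.79548761e-04
  1.12402285e+00  2.02252592e+00]
```

View pics/s1.png

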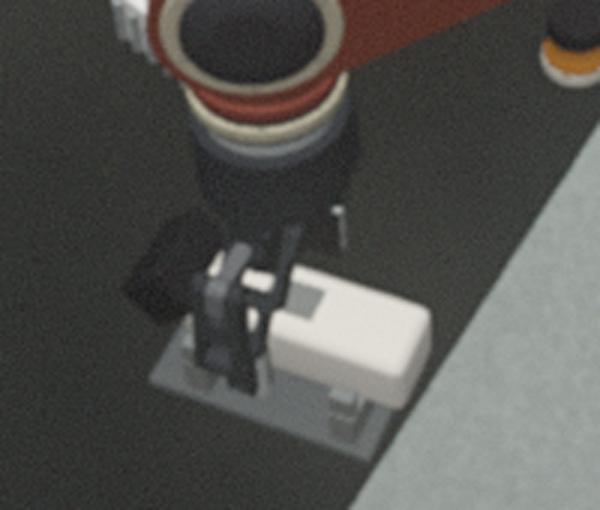

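The side crop shows the fingers straddling the bar between the two saddles, at crop (245,380) with the saddles at (195,370) and (345,410). Closing.

Request:
arm_command(rows=[[30,[0,0,0],[0,0,0]],[30,[0,0,0],[0,0,0]],[30,[0,0,0],[0,0,0]],[30,[0,0,0],[0,0,0]],[30,[0,0,0],[0,0,0]],[30,[0,0,0],[0,0,0]],[30,[0,0,0],[0,0,0]],[30,[0,0,0],[0,0,0]],[30,[0,0,0],[0,0,0]],[30,[0,0,0],[0,0,0]],[30,[0,0,0],[0,0,0]],[30,[0,0,0],[0,0,0]]])

```text
time: 4.73
tool_pos: [0.4075, 0.3678, 0.053]
tool_rot: [-0.0, 0.997, 0.073, 0.001]
contact_force: [0.4, -0.3, 6.0]
gripper_width: 0.508
grasp_force: 62.5
```

```bash
python3 - <<'E'
from seg import *
s=monitor.state();print(s['tool_pos'],s['tool_rot'],s['contact_force'],s['gripper_width']*85,s['grasp_force'])
T=grab('top');S=grab('side')
print('T bar',axis_fit(T,(100,255,160,345),.058,.072,1)); print('T head',axis_fit(T,(100,255,160,345),.072,.095,0))
bx=(215,365,335,455)
print('S bar',axis_fit(S,bx,.06,.072,1))
for f in(T,S): print([(c.round(1).tolist(),cast(f,*c,.048)[0][:2].round(4).tolist()) for c,a in studs(f) if a<65 and cast(f,*c,.048)[0][0]>.48])
E
python3 plan.py -n .4065,.367,.20
```

```text
[0.40754721 0.36784897 0.0530183 ] [-3.57459400e-04  9.97309343e-01  7.33042544e-02  6.57319932e-04] [ 0.41543044 -0.33675137  5.95264831] 43.14787100495823 62.5014853477478
T bar (((396.06787109375, 352.51129150390625), (119.33007049560547, 33.27700424194336), 14.382057189941406), array([0.3938, 0.3523, 0.0657]), 455)
T head (((436.6271667480469, 364.1823425292969), (89.57059478759766, 47.425994873046875), 16.030954360961914), array([0.4646, 0.3697, 0.0795]), 247)
S bar (((394.3324279785156, 367.60015869140625), (116.76142120361328, 41.717864990234375), 7.516835689544678), array([0.3714, 0.3663, 0.0663]), 1018)
[([226.9, 218.8], [0.597, 0.1854]), ([320.0, 218.9], [0.6099, -0.0118]), ([412.2, 221.4], [0.6174, -0.2073]), ([321.0, 230.6], [0.5845, -0.0156]), ([415.1, 247.1], [0.5623, -0.215]), ([212.9, 256.7], [0.5136, 0.2062])]
[]
.4065,.367,.20: shift [-0.0, 0.0, 0.493] wz 0.0 rows>=3.5
```

```bash
python3 plan.py .4065,.367,.15 .4855,.2167,.1207,-14
```

```text
.4065,.367,.15: shift [-0.0, 0.0, 0.327] wz 0.0 rows>=2.4 
.4855,.2167,.1207,-14: shift [0.263, -0.501, -0.098] wz -0.249 rows>=4.1
```

Request:
arm_command(rows=[[30,[0,0,0.08],[0,0,0]],[30,[0,0,0.2],[0,0,0]],[30,[0,0,0.327],[0,0,0]],[30,[0,0,0.327],[0,0,0]],[30,[0,0,0.327],[0,0,0]],[30,[0,0,0.327],[0,0,0]]])

```text
time: 5.33
tool_pos: [0.4061, 0.3668, 0.1486]
tool_rot: [0.001, 0.997, 0.073, -0.001]
contact_force: [0.2, 0.3, -2.4]
gripper_width: 0.51
grasp_force: 62.0
```

Request:
arm_command(rows=[[30,[0.044,-0.084,-0.016],[0,0,-0.042]],[30,[0.088,-0.167,-0.033],[0,0,-0.083]],[30,[0.132,-0.25,-0.049],[0,0,-0.125]],[30,[0.175,-0.334,-0.065],[0,0,-0.166]],[30,[0.219,-0.418,-0.082],[0,0,-0.208]],[30,[0.263,-0.501,-0.098],[0,0,-0.249]],[30,[0.263,-0.501,-0.098],[0,0,-0.249]],[30,[0.263,-0.501,-0.098],[0,0,-0.249]],[30,[0.263,-0.501,-0.098],[0,0,-0.249]],[30,[0.263,-0.501,-0.098],[0,0,-0.249]],[30,[0.263,-0.501,-0.098],[0,0,-0.249]],[30,[0.263,-0.501,-0.098],[0,0,-0.249]]])

```text
time: 6.33
tool_pos: [0.4854, 0.2178, 0.1206]
tool_rot: [-0.0, 0.993, -0.121, -0.0]
contact_force: [0.1, -0.3, -2.0]
gripper_width: 0.501
grasp_force: 62.1
```

```bash
python3 - <<'E'
from seg import *
s=monitor.state();print(s['tool_pos'],s['tool_rot'])
T=grab('top');S=grab('side')
for f in(T,S): print([(c.round(1).tolist(),a,cast(f,*c,.048)[0][:2].round(4).tolist()) for c,a in studs(f) if a<65 and cast(f,*c,.048)[0][0]>.48])
cv2.imwrite('pics/s2.png',cv2.resize(S['bgr'][200:400,170:390],None,fx=3,fy=3,interpolation=cv2.INTER_CUBIC))
np.savez('S2.npz',**S);np.savez('T2.npz',**T)
E
```

```text
[0.48542134 0.21784723 0.12062663] [-3.60881136e-05  9.92630099e-01 -1.21183656e-01 -8.02071586e-05]
[([226.9, 218.9], np.int32(59), [0.5968, 0.1854]), ([320.0, 218.9], np.int32(59), [0.6099, -0.0118]), ([412.2, 221.4], np.int32(57), [0.6174, -0.2073]), ([321.0, 230.6], np.int32(64), [0.5845, -0.0156]), ([415.0, 247.1], np.int32(62), [0.5622, -0.2149])]
[([356.3, 199.6], np.int32(26), [0.562, -0.2089]), ([245.7, 296.5], np.int32(50), [0.5963, 0.1899]), ([276.0, 318.5], np.int32(62), [0.5133, 0.2102])]
```

View pics/s2.png

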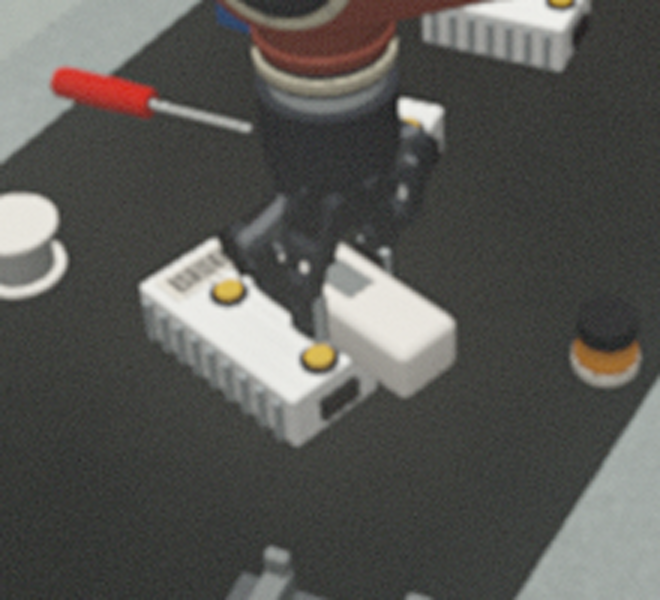

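The side crop shows the scanner head aligned with the long unit, its label at (200,270) and its studs undisturbed. I'll hold here and plan the middle unit.

Request:
arm_command(rows=[[30,[0,0,0],[0,0,0]],[30,[0,0,0],[0,0,0]],[30,[0,0,0],[0,0,0]],[30,[0,0,0],[0,0,0]],[30,[0,0,0],[0,0,0]],[30,[0,0,0],[0,0,0]],[30,[0,0,0],[0,0,0]],[30,[0,0,0],[0,0,0]],[30,[0,0,0],[0,0,0]],[30,[0,0,0],[0,0,0]],[30,[0,0,0],[0,0,0]],[30,[0,0,0],[0,0,0]]])

```text
time: 7.43
tool_pos: [0.4859, 0.217, 0.1207]
tool_rot: [-0.0, 0.993, -0.122, -0.0]
contact_force: [-0.1, -0.4, -1.6]
gripper_width: 0.509
grasp_force: 62.1
```

```bash
python3 - <<'E'
from seg import *
T=dict(np.load('T2.npz'));S=dict(np.load('S2.npz'))
a=np.deg2rad(-14);e=np.array([np.cos(a),np.sin(a)]);L=np.array([.6259,.1817])
for n,f in(('T',T),('S',S)):
    X=cloud(f);d=(X[...,:2]-L)@e; n_=(X[...,:2]-L)@np.array([-e[1],e[0]])
    m=(X[...,2]>.140)&(X[...,2]<.156)&(d>-.12)&(d<-.03)&(abs(n_)<.05)
    if m.sum(): print(n,m.sum(),'head front',np.percentile(d[m],[2,98]).round(4),'lat',np.percentile(n_[m],[2,50,98]).round(4),'z',np.median(X[m][:,2]))
    m=(X[...,2]>.126)&(X[...,2]<.138)&(d<-.1)&(d>-.3)&(f['color'].min(-1)>130)&(abs(n_)<.05)
    if m.sum(): print(n,m.sum(),'bar',np.percentile(d[m],[2,98]).round(4),'lat',np.percentile(n_[m],[2,50,98]).round(4),'z',np.median(X[m][:,2]))
E
python3 plan.py .5034,.03,.15,0 .5034,-.2185,.1207,7.8
```

```text
T 196 head front [-0.095  -0.0691] lat [-0.0256 -0.0115  0.0078] z 0.14613340377136
T 155 bar [-0.1939 -0.101 ] lat [-0.023  -0.0124  0.0195] z 0.13336076043607797
S 30 head front [-0.0828 -0.072 ] lat [0.0019 0.013  0.0247] z 0.14990179510887852
S 944 bar [-0.216  -0.1316] lat [-0.0176  0.0046  0.0242] z 0.13414110330310497
.5034,.03,.15,0: shift [0.06, -0.622, 0.098] wz 0.156 rows>=4.6 
.5034,-.2185,.1207,7.8: shift [-0.0, -0.828, -0.098] wz 0.086 rows>=6.0
```

Request:
arm_command(rows=[[30,[0,0,0],[0,0,0]],[30,[0,0,0],[0,0,0]],[30,[0,0,0],[0,0,0]],[30,[0.01,-0.104,0.016],[0,0,0.026]],[30,[0.02,-0.207,0.033],[0,0,0.052]],[30,[0.03,-0.311,0.049],[0,0,0.078]],[30,[0.04,-0.415,0.065],[0,0,0.104]],[30,[0.05,-0.518,0.082],[0,0,0.13]],[30,[0.06,-0.622,0.098],[0,0,0.156]],[30,[0.06,-0.622,0.098],[0,0,0.156]]])

```text
time: 8.27
tool_pos: [0.5051, 0.0261, 0.1517]
tool_rot: [0.001, 1.0, -0.002, 0.002]
contact_force: [-0.8, 0.2, -0.8]
gripper_width: 0.505
grasp_force: 62.6
```

Request:
arm_command(rows=[[30,[0,-0.118,-0.014],[0,0,0.012]],[30,[0,-0.237,-0.028],[0,0,0.025]],[30,[0,-0.355,-0.042],[0,0,0.037]],[30,[0,-0.473,-0.056],[0,0,0.049]],[30,[0,-0.591,-0.07],[0,0,0.061]],[30,[0,-0.71,-0.084],[0,0,0.074]],[30,[0,-0.828,-0.098],[0,0,0.086]],[30,[0,-0.828,-0.098],[0,0,0.086]],[30,[0,-0.828,-0.098],[0,0,0.086]],[30,[0,-0.828,-0.098],[0,0,0.086]],[30,[0,-0.828,-0.098],[0,0,0.086]],[30,[0,-0.828,-0.098],[0,0,0.086]]])

```text
time: 9.27
tool_pos: [0.504, -0.2166, 0.1207]
tool_rot: [-0.0, 0.998, 0.069, 0.0]
contact_force: [-0.2, 0.9, -2.4]
gripper_width: 0.507
grasp_force: 62.9
```

```bash
cat > chk.py <<'E'
from seg import *
s=monitor.state();print(round(s['time'],2),s['tool_pos'].round(4),s['tool_rot'].round(4),s['contact_force'].round(1))
T=grab('top');S=grab('side')
for f in(T,S): print([(c.round(1).tolist(),int(a),cast(f,*c,.048)[0][:2].round(4).tolist()) for c,a in studs(f) if a<65 and cast(f,*c,.048)[0][0]>.48])
E
python3 chk.py
```

```text
9.27 [ 0.504  -0.2166  0.1207] [-1.000e-04  9.976e-01  6.860e-02  0.000e+00] [-0.2  0.9 -2.4]
[([226.9, 218.9], 59, [0.5968, 0.1854]), ([320.1, 218.9], 61, [0.6099, -0.0121]), ([412.4, 221.6], 63, [0.6171, -0.2077]), ([321.1, 230.6], 62, [0.5846, -0.0158]), ([212.9, 256.7], 63, [0.5136, 0.2062])]
[([334.5, 195.0], 24, [0.6168, -0.2014]), ([356.4, 199.6], 25, [0.5617, -0.2088]), ([294.4, 239.6], 32, [0.6087, -0.0065]), ([305.3, 242.1], 34, [0.5836, -0.0106]), ([245.7, 296.5], 49, [0.5965, 0.1897]), ([275.9, 318.7], 57, [0.5131, 0.2109])]
```

Request:
arm_command(rows=[[30,[0,0,0],[0,0,0]],[30,[0,0,0],[0,0,0]],[30,[0,0,0],[0,0,0]],[30,[0,0,0],[0,0,0]],[30,[0,0,0],[0,0,0]],[30,[0,0,0],[0,0,0]],[30,[0,0,0],[0,0,0]],[30,[0,0,0],[0,0,0]],[30,[0,0,0],[0,0,0]],[30,[0,0,0],[0,0,0]],[30,[0,0,0],[0,0,0]],[30,[0,0,0],[0,0,0]]])

```text
time: 10.37
tool_pos: [0.5038, -0.218, 0.1207]
tool_rot: [-0.0, 0.998, 0.068, -0.0]
contact_force: [-0.1, 0.5, -2.6]
gripper_width: 0.503
grasp_force: 62.9
```

Request:
arm_command(rows=[[30,[0,0,0],[0,0,0]],[30,[0,0,0],[0,0,0]],[30,[0,0,0],[0,0,0]]])

```text
time: 10.62
tool_pos: [0.5039, -0.218, 0.1207]
tool_rot: [-0.0, 0.998, 0.068, -0.0]
contact_force: [0.5, -0.2, -2.3]
gripper_width: 0.504
grasp_force: 62.9
```

```bash
python3 chk.py; python3 plan.py .4961,-.025,.1207,8.5
```

```text
10.62 [ 0.5039 -0.218   0.1207] [-0.      0.9977  0.0677 -0.    ] [ 0.5 -0.2 -2.3]
[([226.9, 218.8], 58, [0.597, 0.1854]), ([320.1, 218.9], 61, [0.6099, -0.0121]), ([321.1, 230.7], 63, [0.5845, -0.0158]), ([212.9, 256.7], 63, [0.5136, 0.2062])]
[([334.5, 195.0], 24, [0.6168, -0.2014]), ([356.4, 199.6], 25, [0.5617, -0.2088]), ([294.4, 239.6], 32, [0.6088, -0.0064]), ([305.3, 242.1], 34, [0.5836, -0.0106]), ([245.8, 296.5], 48, [0.5963, 0.1897]), ([275.9, 318.7], 58, [0.5132, 0.2107])]
.4961,-.025,.1207,8.5: shift [-0.025, 0.645, -0.0] wz 0.008 rows>=4.6
```

Request:
arm_command(rows=[[30,[-0.005,0.12,0],[0,0,0.002]],[30,[-0.01,0.25,0],[0,0,0.004]],[30,[-0.015,0.38,0],[0,0,0.006]],[30,[-0.02,0.5,0],[0,0,0.007]],[30,[-0.025,0.6,0],[0,0,0.008]],[30,[-0.025,0.645,0],[0,0,0.008]],[30,[-0.025,0.645,0],[0,0,0.008]],[30,[-0.025,0.645,0],[0,0,0.008]],[30,[-0.025,0.645,0],[0,0,0.008]],[30,[-0.025,0.645,0],[0,0,0.008]],[30,[-0.025,0.645,0],[0,0,0.008]],[30,[-0.025,0.645,0],[0,0,0.008]]])

```text
time: 11.72
tool_pos: [0.4965, -0.0253, 0.1207]
tool_rot: [0.0, 0.997, 0.073, -0.0]
contact_force: [-0.1, -0.2, -2.8]
gripper_width: 0.505
grasp_force: 62.9
```

```bash
python3 chk.py
```

```text
11.72 [ 0.4965 -0.0253  0.1207] [ 0.      0.9973  0.0732 -0.    ] [-0.1 -0.2 -2.8]
[([226.9, 218.8], 58, [0.597, 0.1854]), ([412.2, 221.4], 57, [0.6174, -0.2073]), ([415.1, 247.1], 63, [0.5623, -0.215]), ([212.9, 256.7], 63, [0.5136, 0.2062])]
[([294.4, 239.7], 31, [0.6086, -0.0062]), ([305.3, 242.1], 34, [0.5836, -0.0106]), ([245.7, 296.5], 50, [0.5964, 0.1899]), ([275.9, 318.7], 57, [0.5131, 0.2109])]
```

Request:
arm_command(rows=[[30,[0,0,0],[0,0,0]],[30,[0,0,0],[0,0,0]],[30,[0,0,0],[0,0,0]],[30,[0,0,0],[0,0,0]],[30,[0,0,0],[0,0,0]],[30,[0,0,0],[0,0,0]],[30,[0,0,0],[0,0,0]],[30,[0,0,0],[0,0,0]],[30,[0,0,0],[0,0,0]],[30,[0,0,0],[0,0,0]],[30,[0,0,0],[0,0,0]],[30,[0,0,0],[0,0,0]]])

```text
time: 12.82
tool_pos: [0.4964, -0.0245, 0.1207]
tool_rot: [-0.0, 0.997, 0.074, 0.0]
contact_force: [-0.0, -0.3, -1.8]
gripper_width: 0.503
grasp_force: 62.9
```

Request:
arm_command(rows=[[30,[0,0,0],[0,0,0]],[30,[0,0,0],[0,0,0]],[30,[0,0,0],[0,0,0]]])

```text
time: 13.07
tool_pos: [0.4964, -0.0245, 0.1207]
tool_rot: [-0.0, 0.997, 0.074, -0.0]
contact_force: [-0.1, 0.8, -1.6]
gripper_width: 0.503
grasp_force: 62.9
```

```bash
python3 chk.py;  python3 - <<'E'
from seg import *
S=grab('side');cv2.imwrite('pics/s3.png',cv2.resize(S['bgr'][170:350,200:420],None,fx=3,fy=3,interpolation=cv2.INTER_CUBIC))
E
python3 plan.py .47,.20,.16 .4065,.367,.15,8.4 .4065,.367,.0535
```

```text
13.07 [ 0.4964 -0.0245  0.1207] [-0.      0.9973  0.074  -0.    ] [-0.1  0.8 -1.6]
[([226.9, 218.8], 58, [0.597, 0.1854]), ([412.2, 221.4], 58, [0.6175, -0.2074]), ([415.0, 247.1], 62, [0.5622, -0.2149]), ([212.9, 256.7], 63, [0.5136, 0.2062])]
[([294.4, 239.6], 32, [0.6088, -0.0064]), ([305.3, 242.1], 34, [0.5836, -0.0106]), ([245.7, 296.5], 50, [0.5964, 0.1899]), ([275.9, 318.7], 57, [0.5131, 0.2109])]
.47,.20,.16: shift [-0.087, 0.75, 0.131] wz 0.0 rows>=5.5 
.4065,.367,.15,8.4: shift [-0.211, 0.556, -0.033] wz -0.001 rows>=4.3 
.4065,.367,.0535: shift [-0.0, 0.0, -0.322] wz 0.0 rows>=2.3
```

View pics/s3.png

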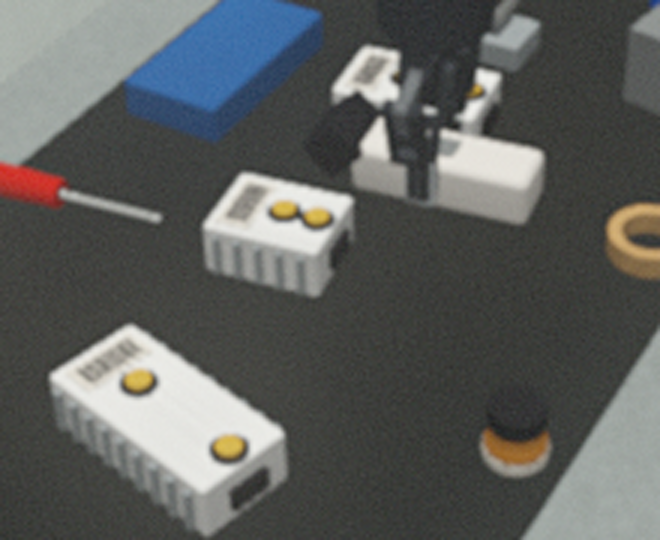

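The short unit's label (crop 245,200) is squarely ahead of the scanner head at (340,130). Returning the scanner to its cradle.

Request:
arm_command(rows=[[30,[-0.015,0.125,0.022],[0,0,0]],[30,[-0.03,0.25,0.044],[0,0,0]],[30,[-0.044,0.375,0.065],[0,0,0]],[30,[-0.058,0.5,0.087],[0,0,0]],[30,[-0.073,0.625,0.109],[0,0,0]],[30,[-0.087,0.75,0.131],[0,0,0]],[30,[-0.087,0.75,0.131],[0,0,0]]])

```text
time: 13.8
tool_pos: [0.47, 0.2061, 0.162]
tool_rot: [-0.002, 0.997, 0.077, 0.002]
contact_force: [0.1, -0.5, -2.1]
gripper_width: 0.503
grasp_force: 63.0
```

Request:
arm_command(rows=[[30,[-0.042,0.111,-0.007],[0,0,0]],[30,[-0.084,0.222,-0.013],[0,0,0]],[30,[-0.127,0.334,-0.02],[0,0,0]],[30,[-0.169,0.445,-0.026],[0,0,0]],[30,[-0.211,0.556,-0.033],[0,0,-0.001]],[30,[-0.211,0.556,-0.033],[0,0,-0.001]],[30,[-0.211,0.556,-0.033],[0,0,-0.001]],[30,[-0.211,0.556,-0.033],[0,0,-0.001]],[30,[-0.211,0.556,-0.033],[0,0,-0.001]],[30,[-0.211,0.556,-0.033],[0,0,-0.001]],[30,[-0.211,0.556,-0.033],[0,0,-0.001]]])

```text
time: 14.72
tool_pos: [0.4076, 0.3665, 0.1502]
tool_rot: [0.0, 0.997, 0.072, 0.0]
contact_force: [0.1, -0.9, -2.4]
gripper_width: 0.507
grasp_force: 63.2
```

Request:
arm_command(rows=[[30,[0,0,-0.06],[0,0,0]],[30,[0,0,-0.12],[0,0,0]],[30,[0,0,-0.17],[0,0,0]],[30,[0,0,-0.22],[0,0,0]],[30,[0,0,-0.25],[0,0,0]],[30,[0,0,-0.28],[0,0,0]],[30,[0,0,-0.3],[0,0,0]],[30,[0,0,-0.315],[0,0,0]],[30,[0,0,-0.322],[0,0,0]],[30,[0,0,-0.322],[0,0,0]],[30,[0,0,-0.322],[0,0,0]],[30,[0,0,-0.322],[0,0,0]]])

```text
time: 15.72
tool_pos: [0.4074, 0.3677, 0.0542]
tool_rot: [-0.0, 0.997, 0.073, 0.001]
contact_force: [0.6, -0.0, -2.2]
gripper_width: 0.506
grasp_force: 63.3
```

Request:
arm_command(rows=[[30,[0,0,-0.003],[0,0,0]],[30,[0,0,-0.005],[0,0,0]],[30,[0,0,-0.005],[0,0,0]],[30,[0,0,-0.005],[0,0,0]],[50,[0,0,-0.005],[0,0,0]],[60,[0,0,-0.005],[0,0,0]],[85,[0,0,-0.005],[0,0,0]],[85,[0,0,-0.005],[0,0,0]],[85,[0,0,-0.005],[0,0,0]],[85,[0,0,-0.005],[0,0,0]],[85,[0,0,-0.005],[0,0,0]],[85,[0,0,-0.005],[0,0,0]]])

```text
time: 16.72
tool_pos: [0.4069, 0.3674, 0.0519]
tool_rot: [0.0, 0.997, 0.073, -0.0]
contact_force: [0.2, -0.3, -0.6]
gripper_width: 0.995
grasp_force: 0.0
```

Request:
arm_command(rows=[[85,[0,0,0],[0,0,0]],[85,[0,0,0.05],[0,0,0]],[85,[0,0,0.15],[0,0,0]],[85,[0,0,0.25],[0,0,0]],[85,[0,0,0.38],[0,0,0]],[85,[0,0,0.5],[0,0,0]],[85,[0,0,0.5],[0,0,0]],[85,[0,0,0.5],[0,0,0]]])

```text
time: 17.38
tool_pos: [0.4085, 0.3684, 0.2056]
tool_rot: [-0.002, 0.997, 0.073, 0.003]
contact_force: [-0.2, 0.2, -0.8]
gripper_width: 0.996
grasp_force: 0.0
```

```bash
python3 plan.py .4065,.367,.052 .4065,.367,.202
python3 chk.py; python3 - <<'E'
from seg import *
S=grab('side'); bx=(215,365,335,455)
print('S bar',axis_fit(S,bx,.06,.072,1)); print('S head',axis_fit(S,bx,.076,.095,0))
E
```

```text
.4065,.367,.052: shift [-0.0, 0.0, -0.005] wz 0.0 rows>=0.0 
.4065,.367,.202: shift [-0.0, 0.0, 0.5] wz 0.0 rows>=3.6 
17.38 [0.4085 0.3684 0.2056] [-0.0017  0.9973  0.0732  0.0029] [-0.2  0.2 -0.8]
[([226.9, 218.8], 58, [0.597, 0.1854]), ([320.0, 219.0], 60, [0.6098, -0.012]), ([412.2, 221.4], 57, [0.6174, -0.2073]), ([321.0, 230.6], 64, [0.5845, -0.0156]), ([415.0, 247.1], 62, [0.5622, -0.2149]), ([212.9, 256.7], 63, [0.5136, 0.2062])]
[([294.3, 239.8], 32, [0.6085, -0.0059]), ([305.3, 242.1], 34, [0.5836, -0.0106]), ([243.0, 297.1], 17, [0.6, 0.1937]), ([274.8, 319.0], 48, [0.5145, 0.2123])]
S bar (((394.185302734375, 368.6744384765625), (116.10616302490234, 42.53009796142578), 7.026477813720703), array([0.3919, 0.3697, 0.0664]), 1703)
S head (((468.56597900390625, 377.8144836425781), (16.145675659179688, 48.71376419067383), 6.1504316329956055), array([0.4686, 0.3795, 0.0807]), 221)
```

The scanner is back within 1 mm. For the switch I'll push the knob with closed fingers. The knob is at (.576,-.337) and the base centre at (.605,-.337).

```bash
python3 plan.py .48,.10,.22,4 .50,-.16,.22,0 .53,-.337,.20 .53,-.337,.081
```

```text
.48,.10,.22,4: shift [0.245, -0.89, 0.06] wz -0.049 rows>=6.7 
.50,-.16,.22,0: shift [0.066, -0.866, 0.0] wz -0.044 rows>=6.2 
.53,-.337,.20: shift [0.1, -0.59, -0.067] wz 0.0 rows>=4.3 
.53,-.337,.081: shift [0.0, -0.0, -0.396] wz 0.0 rows>=2.8
```

Request:
arm_command(rows=[[60,[0.245,-0.89,0.06],[0,0,-0.049]],[40,[0.245,-0.89,0.06],[0,0,-0.049]],[20,[0.245,-0.89,0.06],[0,0,-0.049]],[0,[0.245,-0.89,0.06],[0,0,-0.049]],[0,[0.245,-0.89,0.06],[0,0,-0.049]],[0,[0.245,-0.89,0.06],[0,0,-0.049]],[0,[0.245,-0.89,0.06],[0,0,-0.049]],[0,[0.245,-0.89,0.06],[0,0,-0.049]]])

```text
time: 18.2
tool_pos: [0.4807, 0.0961, 0.2182]
tool_rot: [0.001, 0.999, 0.032, -0.001]
contact_force: [-0.6, -0.3, -0.5]
gripper_width: -0.004
grasp_force: 0.0
```

Request:
arm_command(rows=[[0,[0.066,-0.866,0],[0,0,-0.044]],[0,[0.066,-0.866,0],[0,0,-0.044]],[0,[0.066,-0.866,0],[0,0,-0.044]],[0,[0.066,-0.866,0],[0,0,-0.044]],[0,[0.066,-0.866,0],[0,0,-0.044]],[0,[0.066,-0.866,0],[0,0,-0.044]],[0,[0.066,-0.866,0],[0,0,-0.044]],[0,[0.066,-0.866,0],[0,0,-0.044]]])

```text
time: 18.87
tool_pos: [0.4995, -0.1612, 0.2179]
tool_rot: [-0.001, 1.0, -0.002, -0.002]
contact_force: [-0.4, 0.3, 0.4]
gripper_width: -0.003
grasp_force: 0.0
```

Request:
arm_command(rows=[[0,[0.02,-0.12,-0.013],[0,0,0]],[0,[0.04,-0.24,-0.027],[0,0,0]],[0,[0.06,-0.36,-0.04],[0,0,0]],[0,[0.08,-0.48,-0.054],[0,0,0]],[0,[0.1,-0.59,-0.067],[0,0,0]],[0,[0.1,-0.59,-0.067],[0,0,0]],[0,[0.1,-0.59,-0.067],[0,0,0]],[0,[0.1,-0.59,-0.067],[0,0,0]],[0,[0.1,-0.59,-0.067],[0,0,0]]])

```text
time: 19.62
tool_pos: [0.5305, -0.3342, 0.1995]
tool_rot: [-0.001, 1.0, 0.001, -0.0]
contact_force: [-0.3, 0.6, 0.2]
gripper_width: 0.005
grasp_force: 0.0
```

Request:
arm_command(rows=[[0,[0,0,-0.1],[0,0,0]],[0,[0,0,-0.2],[0,0,0]],[0,[0,0,-0.3],[0,0,0]],[0,[0,0,-0.36],[0,0,0]],[0,[0,0,-0.396],[0,0,0]],[0,[0,0,-0.396],[0,0,0]],[0,[0,0,-0.396],[0,0,0]],[0,[0,0,-0.396],[0,0,0]]])

```text
time: 20.28
tool_pos: [0.5315, -0.3368, 0.0834]
tool_rot: [0.001, 1.0, 0.001, 0.001]
contact_force: [1.1, 0.0, 0.3]
gripper_width: 0.001
grasp_force: 0.0
```

```bash
python3 chk.py; python3 - <<'E'
from seg import *
S=grab('side');cv2.imwrite('pics/s4.png',cv2.resize(S['bgr'][120:240,310:470],None,fx=4,fy=4,interpolation=cv2.INTER_CUBIC))
E
```

```text
20.28 [ 0.5315 -0.3368  0.0834] [1.1e-03 1.0e+00 6.0e-04 1.3e-03] [1.1 0.  0.3]
[([226.9, 218.8], 58, [0.597, 0.1854]), ([320.0, 218.9], 59, [0.6099, -0.0118]), ([412.2, 221.4], 57, [0.6174, -0.2073]), ([321.1, 230.7], 63, [0.5845, -0.0158]), ([415.1, 247.1], 63, [0.5623, -0.215]), ([212.9, 256.7], 63, [0.5136, 0.2062])]
[([334.5, 195.0], 24, [0.6168, -0.2014]), ([356.4, 199.6], 25, [0.5617, -0.2088]), ([294.3, 239.8], 32, [0.6085, -0.0059]), ([305.4, 242.1], 35, [0.5834, -0.0105]), ([245.8, 296.6], 49, [0.5962, 0.1898]), ([275.8, 318.8], 58, [0.5132, 0.211])]
```

View pics/s4.png

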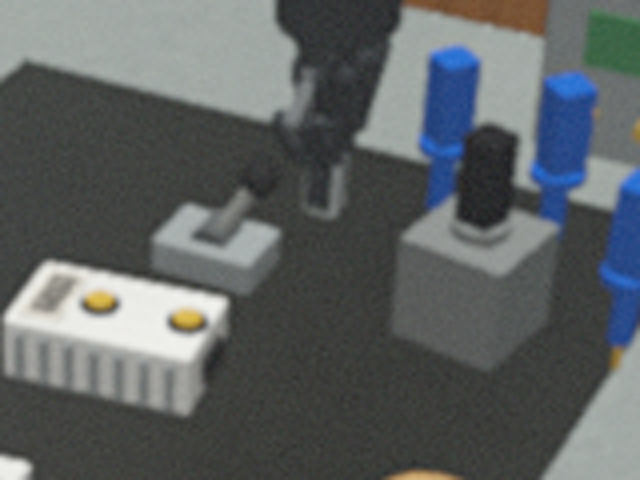

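The closed fingers, at crop (322,195), stand just on the robot side of the knob at (260,175). Pushing in +x.

Request:
arm_command(rows=[[0,[0.03,0,0],[0,0,0]],[0,[0.06,0,0],[0,0,0]],[0,[0.09,0,0],[0,0,0]],[0,[0.12,0,0],[0,0,0]],[0,[0.15,0,0],[0,0,0]],[0,[0.18,0,0],[0,0,0]],[0,[0.2,0,0],[0,0,0]],[0,[0.22,0,0],[0,0,0]],[0,[0.24,0,0],[0,0,0]],[0,[0.25,0,0],[0,0,0]],[0,[0.25,0,0],[0,0,0]],[0,[0.25,0,0],[0,0,0]]])

```text
time: 21.43
tool_pos: [0.6055, -0.3364, 0.081]
tool_rot: [-0.0, 1.0, 0.0, 0.0]
contact_force: [-0.3, 0.6, 0.4]
gripper_width: -0.0
grasp_force: 0.0
```

```bash
cat > sw.py <<'E'
from seg import *
s=monitor.state();print(round(s['time'],2),s['tool_pos'].round(4),s['contact_force'].round(1))
T=grab('top');X=cloud(T);m=np.zeros((480,640),bool);m[205:260,445:500]=1
m&=(X[...,2]>.066)&(X[...,2]<.1)&(T['color'].max(-1)<80)
print('T knob-ish',m.sum(),X[m].mean(0).round(4) if m.sum() else '')
S=grab('side');X=cloud(S);m=np.zeros((480,640),bool);m[140:205,330:390]=1
m&=(X[...,2]>.062)&(X[...,2]<.095)&(X[...,1]<-.3)
print('S knob-ish',m.sum(),X[m].mean(0).round(4) if m.sum() else '',np.percentile(X[m][:,0],[2,98]).round(4))
E
python3 sw.py
```

```text
21.43 [ 0.6055 -0.3364  0.081 ] [-0.3  0.6  0.4]
T knob-ish 0 
S knob-ish 173 [ 0.6141 -0.3292  0.0803] [0.5955 0.6397]
```

Request:
arm_command(rows=[[0,[0.007,0,0],[0,0,0]],[0,[0.014,0,0],[0,0,0]],[0,[0.02,0,0],[0,0,0]],[0,[0.02,0,0],[0,0,0]]])

```text
time: 21.87
tool_pos: [0.6105, -0.3364, 0.0807]
tool_rot: [-0.0, 1.0, 0.0, -0.001]
contact_force: [-4.2, 0.6, 0.8]
gripper_width: -0.001
grasp_force: 2.1
```

```bash
python3 sw.py
```

```text
21.87 [ 0.6105 -0.3364  0.0807] [-4.2  0.6  0.8]
T knob-ish 0 
S knob-ish 168 [ 0.6192 -0.3294  0.0799] [0.6015 0.6446]
```

Contact at −4 N at the expected place, so the lever is at its stop. Backing off and checking the probe's clearances.

Request:
arm_command(rows=[[0,[-0.06,0,0],[0,0,0]],[0,[-0.16,0,0],[0,0,0]],[0,[-0.27,0,0],[0,0,0]],[0,[-0.27,0,0.1],[0,0,0]],[0,[-0.27,0,0.22],[0,0,0]],[20,[-0.27,0,0.34],[0,0,0]],[40,[-0.27,0,0.46],[0,0,0]],[60,[-0.27,0,0.563],[0,0,0]],[60,[-0.27,0,0.563],[0,0,0]]])

```text
time: 22.72
tool_pos: [0.5339, -0.3388, 0.2606]
tool_rot: [0.005, 1.0, 0.0, 0.007]
contact_force: [1.4, -0.5, 1.8]
gripper_width: 0.567
grasp_force: 0.0
```

```bash
python3 plan.py .605,-.337,.081 .611,-.337,.081 .53,-.337,.25; python3 sw.py; python3 chk.py; python3 - <<'E'
from seg import *
for n in('top0','side0'):
    f=dict(np.load(n+'.npz'));X=cloud(f);c=f['color'].astype(int)
    m=(c[...,2]>c[...,0]+60)&(X[...,2]>.085)&(X[...,0]<.56)
    p=X[m];d=np.hypot(p[:,0]-.435,p[:,1]+.349);a=np.rad2deg(np.arctan2(p[:,1]+.349,p[:,0]-.435))
    for lo,hi in((-180,-100),(-100,-45),(-45,0),(0,180)):
        k=(a>=lo)&(a<hi)
        if k.sum(): print(n,lo,'min d',d[k].min().round(3),'at',p[k][d[k].argmin()].round(3),'zmax',p[k][:,2].max().round(3))
T=grab('top');S=grab('side')
print('probe T',rect(T,(450,285,510,335),.12,.15));print('probe S',rect(S,(400,150,455,215),.128,.145))
E
```

```text
.605,-.337,.081: shift [0.25, -0.0, -0.0] wz 0.0 rows>=1.8 
.611,-.337,.081: shift [0.02, -0.0, -0.0] wz 0.0 rows>=0.1 
.53,-.337,.25: shift [-0.27, -0.0, 0.563] wz 0.0 rows>=4.5 
22.72 [ 0.5339 -0.3388  0.2606] [ 1.4 -0.5  1.8]
T knob-ish 112 [ 0.6319 -0.3383  0.0843]
S knob-ish 88 [ 0.6326 -0.3319  0.0787] [0.6219 0.646 ]
22.82 [ 0.5318 -0.3372  0.2533] [1.9e-03 1.0e+00 3.0e-04 2.9e-03] [ 0.1  0.4 -0.1]
[([226.9, 218.8], 58, [0.597, 0.1854]), ([320.0, 219.0], 60, [0.6098, -0.012]), ([412.2, 221.4], 56, [0.6175, -0.2074]), ([321.0, 230.6], 64, [0.5845, -0.0156]), ([415.1, 247.1], 63, [0.5623, -0.215]), ([212.9, 256.7], 63, [0.5136, 0.2062])]
[([334.6, 195.1], 25, [0.6165, -0.2011]), ([356.2, 199.6], 24, [0.562, -0.2088]), ([294.4, 239.6], 32, [0.6088, -0.0064]), ([305.4, 242.1], 35, [0.5834, -0.0105]), ([245.8, 296.5], 48, [0.5963, 0.1897]), ([275.9, 318.7], 57, [0.5131, 0.2109])]
top0 -180 min d 0.081 at [ 0.414 -0.427  0.091] zmax 0.138
top0 -100 min d 0.084 at [ 0.422 -0.432  0.137] zmax 0.138
top0 0 min d 0.083 at [ 0.352 -0.348  0.13 ] zmax 0.136
side0 -180 min d 0.077 at [ 0.421 -0.425  0.116] zmax 0.135
side0 -100 min d 0.078 at [ 0.421 -0.426  0.112] zmax 0.135
side0 0 min d 0.013 at [ 0.448 -0.347  0.138] zmax 0.281
probe T (((0.0, 0.0), (0.0, 0.0), 0.0), array([nan, nan, nan]), np.float64(nan), 0)
probe S (((434.91693115234375, -349.0945129394531), (31.172542572021484, 27.72909164428711), 69.01957702636719), array([ 0.4351, -0.3452,  0.1359]), np.float64(0.13671836046414004), 108)seg.py:13: RuntimeWarning: Mean of empty slice.
  r=cv2.minAreaRect((p[:,:2]*1000).astype(np.float32)); return r,p.mean(0).round(4),np.median(p[:,2]),len(p)
  ret = um.true_divide(
  return _methods._mean(a, axis=axis, dtype=dtype,
  ret = ret.dtype.type(ret / rcount)
```

The knob moved 57 mm, so the switch is fully on. The nearest look-alike is 77 mm from the probe, so I'll go in with a 55 mm opening.

```bash
python3 plan.py .435,-.349,.22,-18 .435,-.349,.115
```

```text
.435,-.349,.22,-18: shift [-0.316, -0.04, -0.1] wz -0.2 rows>=2.5 
.435,-.349,.115: shift [-0.0, -0.0, -0.35] wz 0.0 rows>=2.5
```

Request:
arm_command(rows=[[55,[-0.1,-0.01,-0.03],[0,0,-0.067]],[55,[-0.2,-0.025,-0.06],[0,0,-0.133]],[55,[-0.316,-0.04,-0.1],[0,0,-0.2]],[55,[-0.316,-0.04,-0.1],[0,0,-0.2]],[55,[-0.316,-0.04,-0.1],[0,0,-0.2]],[55,[-0.316,-0.04,-0.1],[0,0,-0.2]],[55,[-0.316,-0.04,-0.1],[0,0,-0.2]],[55,[-0.316,-0.04,-0.1],[0,0,-0.2]]])

```text
time: 23.68
tool_pos: [0.4366, -0.3487, 0.2207]
tool_rot: [0.0, 0.988, -0.156, 0.001]
contact_force: [0.4, 0.5, 0.3]
gripper_width: 0.645
grasp_force: 0.0
```

Request:
arm_command(rows=[[55,[0,0,-0.08],[0,0,0]],[55,[0,0,-0.16],[0,0,0]],[55,[0,0,-0.24],[0,0,0]],[55,[0,0,-0.3],[0,0,0]],[55,[0,0,-0.34],[0,0,0]],[55,[0,0,-0.35],[0,0,0]],[55,[0,0,-0.35],[0,0,0]],[55,[0,0,-0.35],[0,0,0]],[55,[0,0,-0.35],[0,0,0]]])

```text
time: 24.43
tool_pos: [0.4364, -0.3493, 0.1169]
tool_rot: [0.001, 0.988, -0.156, 0.001]
contact_force: [-0.6, -0.7, -1.2]
gripper_width: 0.644
grasp_force: 0.0
```

```bash
python3 - <<'E'
from seg import *
s=monitor.state();print(round(s['time'],2),s['tool_pos'].round(4),s['tool_rot'].round(4),s['contact_force'].round(1),s['gripper_width']*85)
S=grab('side');cv2.imwrite('pics/s5.png',cv2.resize(S['bgr'][100:230,370:500],None,fx=4,fy=4,interpolation=cv2.INTER_CUBIC))
E
```

```text
24.43 [ 0.4364 -0.3493  0.1169] [ 9.000e-04  9.877e-01 -1.561e-01  1.200e-03] [-0.6 -0.7 -1.2] 54.74367898794683
```

View pics/s5.png

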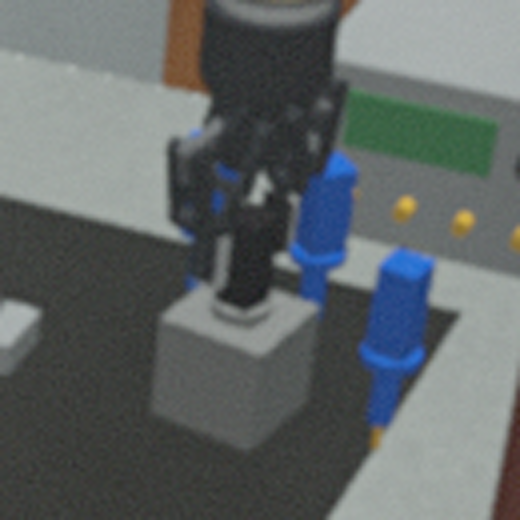

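The black handle, at crop (250,260), stands between the fingers and the blue ones are clear. Closing and checking.

Request:
arm_command(rows=[[10,[0,0,0],[0,0,0]],[10,[0,0,0],[0,0,0]],[10,[0,0,0],[0,0,0]],[10,[0,0,0],[0,0,0]],[10,[0,0,0],[0,0,0]],[10,[0,0,0],[0,0,0]],[10,[0,0,0],[0,0,0]],[10,[0,0,0],[0,0,0]],[10,[0,0,0],[0,0,0]],[10,[0,0,0],[0,0,0]],[10,[0,0,0],[0,0,0]]])

```text
time: 25.4
tool_pos: [0.4358, -0.3489, 0.1159]
tool_rot: [0.0, 0.988, -0.156, 0.0]
contact_force: [-1.2, -0.3, 5.5]
gripper_width: 0.294
grasp_force: 59.2
```

```bash
python3 - <<'E'
from seg import *
s=monitor.state();print(round(s['time'],2),s['tool_pos'].round(4),s['tool_rot'].round(4),s['contact_force'].round(1),s['gripper_width']*85)
E
python3 plan.py .435,-.349,.215
```

```text
25.4 [ 0.4358 -0.3489  0.1159] [ 4.000e-04  9.877e-01 -1.562e-01  4.000e-04] [-1.2 -0.3  5.5] 25.003184888884487
.435,-.349,.215: shift [-0.0, -0.0, 0.333] wz 0.0 rows>=2.4
```

Request:
arm_command(rows=[[10,[0,0,0.04],[0,0,0]],[10,[0,0,0.1],[0,0,0]],[10,[0,0,0.17],[0,0,0]],[10,[0,0,0.25],[0,0,0]],[10,[0,0,0.333],[0,0,0]],[10,[0,0,0.333],[0,0,0]],[10,[0,0,0.333],[0,0,0]],[10,[0,0,0.333],[0,0,0]]])

```text
time: 26.07
tool_pos: [0.4349, -0.3479, 0.2136]
tool_rot: [-0.001, 0.988, -0.156, -0.001]
contact_force: [0.4, -0.2, -2.1]
gripper_width: 0.296
grasp_force: 59.5
```

```bash
python3 chk.py; python3 plan.py .50,-.08,.215,-14 .5968,.189,.19
```

```text
26.07 [ 0.4349 -0.3479  0.2136] [-7.000e-04  9.877e-01 -1.562e-01 -8.000e-04] [ 0.4 -0.2 -2.1]
[([226.9, 218.8], 58, [0.597, 0.1854]), ([320.0, 219.0], 60, [0.6098, -0.012]), ([412.2, 221.4], 58, [0.6175, -0.2074]), ([321.0, 230.6], 64, [0.5845, -0.0156]), ([415.0, 247.1], 62, [0.5622, -0.2149]), ([212.9, 256.7], 63, [0.5136, 0.2062])]
[([334.5, 195.0], 24, [0.6168, -0.2014]), ([356.4, 199.6], 25, [0.5617, -0.2088]), ([294.4, 239.7], 31, [0.6086, -0.0062]), ([305.3, 242.1], 34, [0.5836, -0.0106]), ([245.7, 296.5], 49, [0.5965, 0.1897]), ([275.9, 318.7], 57, [0.5131, 0.2109])]
.50,-.08,.215,-14: shift [0.216, 0.896, 0.0] wz 0.044 rows>=6.6 
.5968,.189,.19: shift [0.323, 0.897, -0.083] wz 0.0 rows>=6.9
```

Request:
arm_command(rows=[[10,[0.031,0.128,0],[0,0,0.006]],[10,[0.062,0.256,0],[0,0,0.012]],[10,[0.093,0.384,0],[0,0,0.018]],[10,[0.124,0.512,0],[0,0,0.025]],[10,[0.155,0.64,0],[0,0,0.031]],[10,[0.186,0.768,0],[0,0,0.037]],[10,[0.216,0.896,0],[0,0,0.044]],[10,[0.216,0.896,0],[0,0,0.044]]])

```text
time: 26.83
tool_pos: [0.5001, -0.0736, 0.213]
tool_rot: [-0.002, 0.993, -0.118, -0.001]
contact_force: [0.0, 0.5, -1.5]
gripper_width: 0.297
grasp_force: 59.9
```

Request:
arm_command(rows=[[10,[0.046,0.128,0],[0,0,0]],[10,[0.092,0.256,0],[0,0,0]],[10,[0.138,0.384,0],[0,0,0]],[10,[0.184,0.512,0],[0,0,0]],[10,[0.23,0.64,-0.03],[0,0,0]],[10,[0.276,0.768,-0.05],[0,0,0]],[10,[0.323,0.897,-0.083],[0,0,0]],[10,[0.323,0.897,-0.083],[0,0,0]],[10,[0.323,0.897,-0.083],[0,0,0]],[10,[0.323,0.897,-0.083],[0,0,0]],[10,[0.323,0.897,-0.083],[0,0,0]],[10,[0.323,0.897,-0.083],[0,0,0]]])

```text
time: 27.83
tool_pos: [0.5972, 0.1881, 0.1903]
tool_rot: [0.0, 0.992, -0.123, 0.0]
contact_force: [0.6, 1.0, -1.3]
gripper_width: 0.293
grasp_force: 60.4
```

```bash
python3 chk.py; python3 - <<'E'
from seg import *
S=grab('side');cv2.imwrite('pics/s6.png',cv2.resize(S['bgr'][190:350,180:330],None,fx=4,fy=3.75,interpolation=cv2.INTER_CUBIC)); np.savez('S6.npz',**S)
p=monitor.state()['tool_pos']; print('expected tip px',proj(S,p-[0,0,.11]).round(1), 'stud from tip col at .048',proj(S,[p[0],p[1],.048]).round(1))
E
```

```text
27.83 [0.5972 0.1881 0.1903] [ 1.000e-04  9.924e-01 -1.228e-01  2.000e-04] [ 0.6  1.  -1.3]
[([320.0, 219.0], 60, [0.6098, -0.012]), ([412.2, 221.4], 56, [0.6174, -0.2075]), ([321.0, 230.6], 64, [0.5845, -0.0156]), ([415.0, 247.1], 62, [0.5622, -0.2149]), ([213.6, 256.7], 52, [0.5138, 0.2047])]
[([334.5, 195.0], 24, [0.6168, -0.2014]), ([356.4, 199.6], 25, [0.5617, -0.2088]), ([294.4, 239.8], 33, [0.6083, -0.0058]), ([305.4, 242.1], 35, [0.5834, -0.0105]), ([245.8, 296.6], 50, [0.5961, 0.19]), ([275.8, 318.8], 59, [0.513, 0.2111])]
expected tip px [[244.1 283.3]] stud from tip col at .048 [[245.8 295.9]]
```

View pics/s6.png

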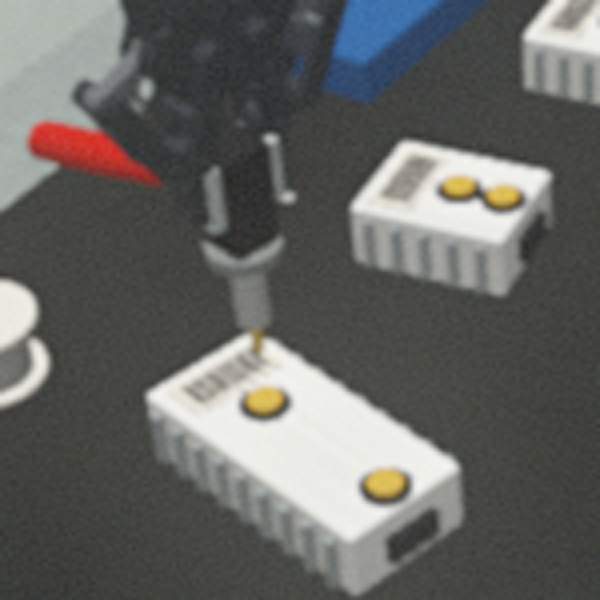

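The side crop shows the probe tip at pixel (244.3,283.9), predicted (244.1,283.3), right above stud 1 at (245.8,296.6). The side camera and the robot frame agree, so I'll press by 5 mm.

Request:
arm_command(rows=[[10,[0,0,-0.035],[0,0,0]],[10,[0,0,-0.07],[0,0,0]],[10,[0,0,-0.09],[0,0,0]],[10,[0,0,-0.105],[0,0,0]],[10,[0,0,-0.115],[0,0,0]],[10,[0,0,-0.124],[0,0,0]],[10,[0,0,-0.124],[0,0,0]],[10,[0,0,-0.124],[0,0,0]],[10,[0,0,-0.124],[0,0,0]],[10,[0,0,-0.124],[0,0,0]]])

```text
time: 28.82
tool_pos: [0.5974, 0.1896, 0.1534]
tool_rot: [-0.0, 0.993, -0.122, 0.0]
contact_force: [-1.2, 0.5, 0.8]
gripper_width: 0.299
grasp_force: 60.8
```

```bash
python3 - <<'E'
from seg import *
s=monitor.state();print(round(s['time'],2),s['tool_pos'].round(4),s['contact_force'].round(1))
S=grab('side');s=monitor.state();print(s['tool_pos'].round(4),s['contact_force'].round(1))
cv2.imwrite('pics/s7.png',cv2.resize(S['bgr'][235:335,200:300],None,fx=6,fy=6,interpolation=cv2.INTER_CUBIC))
E
```

```text
28.82 [0.5974 0.1896 0.1534] [-1.2  0.5  0.8]
[0.5974 0.1896 0.1534] [-2.3 -0.2  0.8]
```

View pics/s7.png

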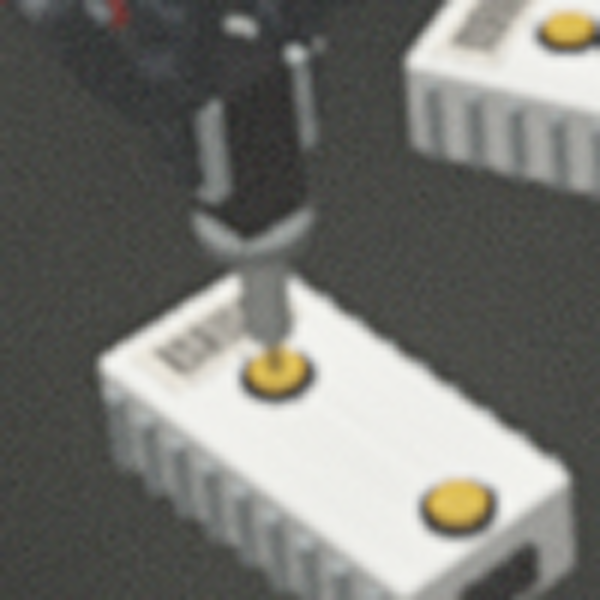

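The tip sits centred on stud 1 at crop (275,365), with about 2.4 N of spring force. On to stud 2.

Request:
arm_command(rows=[[10,[0,0,0],[0,0,0]],[10,[0,0,0.04],[0,0,0]],[10,[0,0,0.1],[0,0,0]],[10,[-0.07,0.018,0.1],[0,0,0]],[10,[-0.14,0.035,0.1],[0,0,0]],[10,[-0.21,0.053,0.1],[0,0,0]],[10,[-0.277,0.07,0.1],[0,0,0]],[10,[-0.277,0.07,0.1],[0,0,0]],[10,[-0.277,0.07,0.1],[0,0,0]],[10,[-0.277,0.07,0.1],[0,0,0]],[10,[-0.277,0.07,0.1],[0,0,0]],[10,[-0.277,0.07,0.1],[0,0,0]]])

```text
time: 29.87
tool_pos: [0.5149, 0.2102, 0.183]
tool_rot: [-0.0, 0.992, -0.122, 0.0]
contact_force: [-0.1, -0.7, -1.2]
gripper_width: 0.295
grasp_force: 60.5
```

```bash
python3 plan.py .5968,.189,.1529 .5137,.2099,.1829; python3 chk.py; python3 - <<'E'
from seg import *
S=grab('side');p=monitor.state()['tool_pos'];print(proj(S,[p[0],p[1],.048]).round(1))
E
```

```text
.5968,.189,.1529: shift [0.0, 0.0, -0.124] wz 0.0 rows>=0.9 
.5137,.2099,.1829: shift [-0.277, 0.07, 0.1] wz 0.0 rows>=2.2 
29.87 [0.5149 0.2102 0.183 ] [-0.000e+00  9.925e-01 -1.223e-01  3.000e-04] [-0.1 -0.7 -1.2]
[([226.9, 218.8], 58, [0.597, 0.1854]), ([320.0, 219.0], 60, [0.6098, -0.012]), ([412.2, 221.4], 57, [0.6174, -0.2073]), ([321.0, 230.6], 63, [0.5847, -0.0157]), ([415.0, 247.1], 62, [0.5622, -0.2149]), ([213.0, 256.6], 64, [0.5138, 0.2061])]
[([334.6, 195.1], 25, [0.6165, -0.2011]), ([356.4, 199.6], 25, [0.5617, -0.2088]), ([294.7, 239.6], 30, [0.6081, -0.0068]), ([305.3, 242.1], 34, [0.5836, -0.0106]), ([245.8, 296.6], 50, [0.5961, 0.19]), ([275.8, 318.8], 59, [0.513, 0.2111])]
[[275.4 318.3]]
```

Request:
arm_command(rows=[[10,[0,0,-0.03],[0,0,0]],[10,[0,0,-0.06],[0,0,0]],[10,[0,0,-0.08],[0,0,0]],[10,[0,0,-0.09],[0,0,0]],[10,[0,0,-0.1],[0,0,0]],[10,[0,0,-0.1],[0,0,0]],[10,[0,0,-0.1],[0,0,0]],[10,[0,0,-0.1],[0,0,0]],[10,[0,0,-0.1],[0,0,0]],[10,[0,0,-0.1],[0,0,0]],[10,[0,0,-0.1],[0,0,0]]])

```text
time: 30.93
tool_pos: [0.5141, 0.2105, 0.1531]
tool_rot: [-0.0, 0.993, -0.122, 0.0]
contact_force: [-1.6, -0.6, 0.2]
gripper_width: 0.297
grasp_force: 60.7
```

Request:
arm_command(rows=[[10,[0,0,0.04],[0,0,0]],[10,[0,0,0.1],[0,0,0]],[10,[0,0,0.16],[0,0,0]],[10,[0,0,0.2],[0,0,0]],[10,[0,0,0.2],[0,0,0]]])

```text
time: 31.35
tool_pos: [0.5161, 0.211, 0.2171]
tool_rot: [-0.001, 0.993, -0.122, 0.003]
contact_force: [0.8, 0.6, -0.8]
gripper_width: 0.299
grasp_force: 60.4
```

```bash
python3 plan.py .5137,.2099,.1529 .5137,.2099,.2129; python3 chk.py; python3 plan.py .55,-.04,.2129,0 .6173,-.2023,.19,0
```

```text
.5137,.2099,.1529: shift [0.0, -0.0, -0.1] wz 0.0 rows>=0.7 
.5137,.2099,.2129: shift [0.0, -0.0, 0.2] wz 0.0 rows>=1.4 
31.35 [0.5161 0.211  0.2171] [-0.0014  0.9925 -0.122   0.0034] [ 0.8  0.6 -0.8]
[([226.9, 218.8], 58, [0.597, 0.1854]), ([320.0, 219.0], 60, [0.6098, -0.012]), ([412.2, 221.4], 57, [0.6174, -0.2073]), ([321.0, 230.6], 63, [0.5847, -0.0157]), ([415.0, 247.1], 62, [0.5622, -0.2149]), ([212.9, 256.7], 63, [0.5136, 0.2062])]
[([334.6, 195.1], 25, [0.6165, -0.2011]), ([356.4, 199.6], 25, [0.5617, -0.2088]), ([294.3, 239.8], 32, [0.6085, -0.0059]), ([305.4, 242.1], 35, [0.5834, -0.0105]), ([245.8, 296.6], 50, [0.5961, 0.19]), ([275.9, 318.8], 58, [0.513, 0.211])]
.55,-.04,.2129,0: shift [0.121, -0.833, 0.0] wz 0.156 rows>=6.1 
.6173,-.2023,.19,0: shift [0.224, -0.541, -0.076] wz -0.0 rows>=4.2
```

Request:
arm_command(rows=[[10,[0.017,-0.119,0],[0,0,0.022]],[10,[0.034,-0.238,0],[0,0,0.044]],[10,[0.051,-0.357,0],[0,0,0.067]],[10,[0.069,-0.476,0],[0,0,0.089]],[10,[0.086,-0.595,0],[0,0,0.111]],[10,[0.104,-0.714,0],[0,0,0.133]],[10,[0.121,-0.833,0],[0,0,0.156]],[10,[0.121,-0.833,0],[0,0,0.156]]])

```text
time: 32.12
tool_pos: [0.5501, -0.0447, 0.2111]
tool_rot: [0.001, 1.0, -0.002, -0.001]
contact_force: [0.6, 0.1, -1.4]
gripper_width: 0.301
grasp_force: 60.6
```

Request:
arm_command(rows=[[10,[0.045,-0.108,0],[0,0,0]],[10,[0.09,-0.216,-0.015],[0,0,0]],[10,[0.135,-0.325,-0.03],[0,0,0]],[10,[0.18,-0.433,-0.045],[0,0,0]],[10,[0.224,-0.541,-0.076],[0,0,0]],[10,[0.224,-0.541,-0.076],[0,0,0]],[10,[0.224,-0.541,-0.076],[0,0,0]],[10,[0.224,-0.541,-0.076],[0,0,0]],[10,[0.224,-0.541,-0.076],[0,0,0]],[10,[0.224,-0.541,-0.076],[0,0,0]],[10,[0.224,-0.541,-0.076],[0,0,0]]])

```text
time: 33.03
tool_pos: [0.6176, -0.2007, 0.1905]
tool_rot: [0.0, 1.0, 0.001, 0.0]
contact_force: [0.6, -0.0, -1.7]
gripper_width: 0.295
grasp_force: 60.5
```

```bash
python3 chk.py; python3 - <<'E'
from seg import *
S=grab('side');cv2.imwrite('pics/s8.png',cv2.resize(S['bgr'][130:230,290:400],None,fx=6,fy=6,interpolation=cv2.INTER_CUBIC))
p=monitor.state()['tool_pos'];print(p,'tip',proj(S,p-[0,0,.11]).round(1),'stud',proj(S,[p[0],p[1],.048]).round(1))
E
```

```text
33.03 [ 0.6176 -0.2007  0.1905] [1.e-04 1.e+00 9.e-04 3.e-04] [ 0.6 -0.  -1.7]
[([226.9, 218.8], 58, [0.597, 0.1854]), ([320.1, 218.9], 61, [0.6099, -0.0121]), ([321.1, 230.7], 63, [0.5845, -0.0158]), ([212.9, 256.7], 63, [0.5136, 0.2062])]
[([334.5, 195.0], 24, [0.6168, -0.2014]), ([356.2, 199.6], 24, [0.562, -0.2088]), ([294.4, 239.6], 30, [0.6087, -0.0064]), ([305.3, 242.1], 34, [0.5836, -0.0106]), ([245.8, 296.6], 49, [0.5962, 0.1898]), ([275.9, 318.7], 57, [0.5131, 0.2109])]
[ 0.61759995 -0.20117195  0.19045963] tip [[334.2 183.5]] stud [[334.2 195. ]]
```

View pics/s8.png

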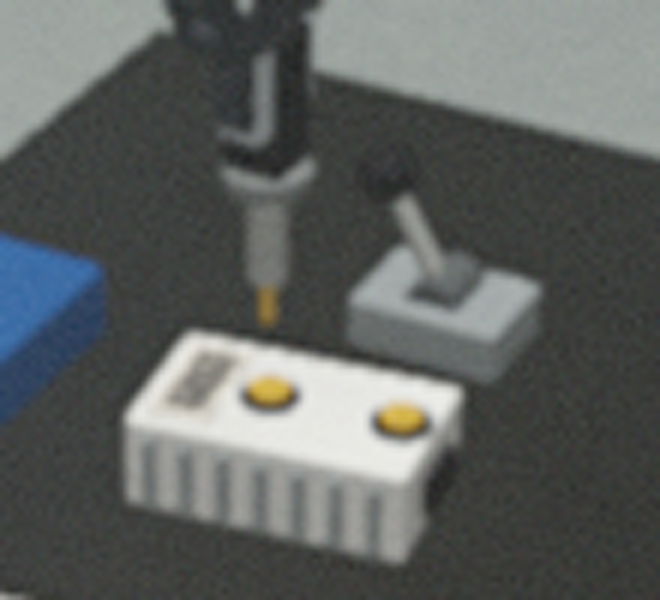

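The tip at pixel (334.7,184.2) is over the middle unit's stud 1 at (334.5,195.0), and the lever leans fully to on. Pressing.

Request:
arm_command(rows=[[10,[0,0,-0.035],[0,0,0]],[10,[0,0,-0.07],[0,0,0]],[10,[0,0,-0.09],[0,0,0]],[10,[0,0,-0.105],[0,0,0]],[10,[0,0,-0.115],[0,0,0]],[10,[0,0,-0.124],[0,0,0]],[10,[0,0,-0.124],[0,0,0]],[10,[0,0,-0.124],[0,0,0]],[10,[0,0,-0.124],[0,0,0]]])

```text
time: 33.93
tool_pos: [0.6178, -0.2019, 0.1535]
tool_rot: [0.0, 1.0, 0.0, 0.0]
contact_force: [-0.5, 0.6, 1.6]
gripper_width: 0.293
grasp_force: 61.0
```

```bash
python3 - <<'E'
from seg import *
for i in range(4):
    vision.grab_frame('side'); s=monitor.state(); print(round(s['time'],2),s['tool_pos'].round(4),s['contact_force'].round(1))
E
python3 plan.py .6173,-.2023,.1529 .5624,-.2097,.1829 .5624,-.2097,.1529 .5624,-.2097,.2129
```

```text
33.98 [ 0.6178 -0.2019  0.1535] [-1.2  0.3  1.6]
34.03 [ 0.6178 -0.2019  0.1535] [-1.3 -0.5  1.5]
34.08 [ 0.6178 -0.2019  0.1534] [-1.6  0.7  2.1]
34.13 [ 0.6178 -0.2019  0.1533] [-0.5  0.2  0.8]
.6173,-.2023,.1529: shift [0.0, -0.0, -0.124] wz 0.0 rows>=0.9 
.5624,-.2097,.1829: shift [-0.183, -0.025, 0.1] wz 0.0 rows>=1.5 
.5624,-.2097,.1529: shift [0.0, 0.0, -0.1] wz 0.0 rows>=0.7 
.5624,-.2097,.2129: shift [0.0, 0.0, 0.2] wz 0.0 rows>=1.4
```

Request:
arm_command(rows=[[10,[0,0,0.04],[0,0,0]],[10,[0,0,0.1],[0,0,0]],[10,[-0.06,-0.008,0.1],[0,0,0]],[10,[-0.12,-0.016,0.1],[0,0,0]],[10,[-0.183,-0.025,0.1],[0,0,0]],[10,[-0.183,-0.025,0.1],[0,0,0]],[10,[-0.183,-0.025,0.1],[0,0,0]],[10,[-0.183,-0.025,0.1],[0,0,0]],[10,[-0.183,-0.025,0.1],[0,0,0]],[10,[-0.183,-0.025,0.1],[0,0,0]]])

```text
time: 34.97
tool_pos: [0.5633, -0.2092, 0.183]
tool_rot: [0.0, 1.0, 0.0, 0.0]
contact_force: [-0.6, 0.7, -1.7]
gripper_width: 0.297
grasp_force: 60.6
```

```bash
python3 chk.py; python3 - <<'E'
from seg import *
S=grab('side');p=monitor.state()['tool_pos'];print('stud',proj(S,[p[0],p[1],.048]).round(1))
E
```

```text
34.97 [ 0.5633 -0.2092  0.183 ] [1.e-04 1.e+00 4.e-04 2.e-04] [-0.6  0.7 -1.7]
[([226.9, 218.8], 58, [0.597, 0.1854]), ([320.1, 218.9], 60, [0.61, -0.012]), ([321.0, 230.6], 64, [0.5845, -0.0156]), ([212.9, 256.7], 63, [0.5136, 0.2062])]
[([334.5, 194.9], 23, [0.6169, -0.2017]), ([356.2, 199.6], 24, [0.562, -0.2088]), ([294.4, 239.6], 32, [0.6088, -0.0064]), ([305.3, 242.1], 34, [0.5836, -0.0106]), ([245.7, 296.5], 49, [0.5965, 0.1897]), ([275.9, 318.7], 58, [0.5132, 0.2107])]
stud [[355.9 199.4]]
```

Request:
arm_command(rows=[[10,[0,0,-0.03],[0,0,0]],[10,[0,0,-0.06],[0,0,0]],[10,[0,0,-0.08],[0,0,0]],[10,[0,0,-0.09],[0,0,0]],[10,[0,0,-0.1],[0,0,0]],[10,[0,0,-0.1],[0,0,0]],[10,[0,0,-0.1],[0,0,0]],[10,[0,0,-0.1],[0,0,0]],[10,[0,0,-0.1],[0,0,0]],[10,[0,0,-0.1],[0,0,0]],[10,[0,0,-0.1],[0,0,0]]])

```text
time: 36.03
tool_pos: [0.5628, -0.2094, 0.1532]
tool_rot: [0.0, 1.0, 0.0, 0.0]
contact_force: [-0.9, 0.6, 1.0]
gripper_width: 0.303
grasp_force: 61.1
```

Request:
arm_command(rows=[[10,[0,0,0.04],[0,0,0]],[10,[0,0,0.1],[0,0,0]],[10,[0,0,0.16],[0,0,0]],[10,[0,0,0.2],[0,0,0]],[10,[0,0,0.2],[0,0,0]]])

```text
time: 36.45
tool_pos: [0.5645, -0.2102, 0.2172]
tool_rot: [0.002, 1.0, 0.0, 0.003]
contact_force: [-0.6, -1.0, -0.7]
gripper_width: 0.297
grasp_force: 60.6
```

```bash
python3 chk.py; python3 plan.py .6092,-.0071,.19 .6092,-.0071,.1529 .5841,-.0115,.1829 .5841,-.0115,.1529 .5841,-.0115,.2129
```

```text
36.45 [ 0.5645 -0.2102  0.2172] [1.7e-03 1.0e+00 2.0e-04 3.2e-03] [-0.6 -1.  -0.7]
[([226.9, 218.8], 58, [0.597, 0.1854]), ([320.1, 218.9], 60, [0.61, -0.012]), ([321.0, 230.6], 63, [0.5847, -0.0157]), ([212.9, 256.7], 63, [0.5136, 0.2062])]
[([334.5, 195.0], 24, [0.6168, -0.2014]), ([356.3, 199.5], 23, [0.5619, -0.2092]), ([294.4, 239.4], 31, [0.6092, -0.0072]), ([305.3, 242.1], 34, [0.5836, -0.0106]), ([245.7, 296.5], 49, [0.5965, 0.1897]), ([275.9, 318.7], 57, [0.5131, 0.2109])]
.6092,-.0071,.19: shift [0.156, 0.675, -0.076] wz 0.0 rows>=5.0 
.6092,-.0071,.1529: shift [0.0, 0.0, -0.124] wz 0.0 rows>=0.9 
.5841,-.0115,.1829: shift [-0.083, -0.014, 0.1] wz 0.0 rows>=0.9 
.5841,-.0115,.1529: shift [-0.0, -0.0, -0.1] wz 0.0 rows>=0.7 
.5841,-.0115,.2129: shift [-0.0, -0.0, 0.2] wz 0.0 rows>=1.4
```

Request:
arm_command(rows=[[10,[0.028,0.12,0],[0,0,0]],[10,[0.056,0.24,0],[0,0,0]],[10,[0.083,0.36,-0.02],[0,0,0]],[10,[0.111,0.48,-0.04],[0,0,0]],[10,[0.139,0.6,-0.06],[0,0,0]],[10,[0.156,0.675,-0.076],[0,0,0]],[10,[0.156,0.675,-0.076],[0,0,0]],[10,[0.156,0.675,-0.076],[0,0,0]],[10,[0.156,0.675,-0.076],[0,0,0]],[10,[0.156,0.675,-0.076],[0,0,0]],[10,[0.156,0.675,-0.076],[0,0,0]]])

```text
time: 37.47
tool_pos: [0.6094, -0.008, 0.19]
tool_rot: [0.0, 1.0, -0.001, 0.0]
contact_force: [-0.1, 0.6, -1.7]
gripper_width: 0.295
grasp_force: 60.7
```

```bash
python3 chk.py; python3 - <<'E'
from seg import *
S=grab('side');p=monitor.state()['tool_pos'];print('stud',proj(S,[p[0],p[1],.048]).round(1))
E
```

```text
37.47 [ 0.6094 -0.008   0.19  ] [ 1.e-04  1.e+00 -6.e-04  0.e+00] [-0.1  0.6 -1.7]
[([226.9, 218.8], 58, [0.597, 0.1854]), ([412.2, 221.4], 58, [0.6175, -0.2074]), ([415.1, 247.1], 63, [0.5623, -0.215]), ([212.9, 256.7], 63, [0.5136, 0.2062])]
[([334.5, 195.0], 24, [0.6168, -0.2014]), ([356.3, 199.5], 23, [0.5619, -0.2092]), ([294.4, 239.5], 30, [0.6091, -0.0069]), ([305.3, 242.1], 34, [0.5836, -0.0106]), ([245.7, 296.5], 49, [0.5965, 0.1897]), ([275.9, 318.6], 57, [0.5132, 0.2106])]
stud [[294.4 239.2]]
```

Request:
arm_command(rows=[[10,[0,0,-0.035],[0,0,0]],[10,[0,0,-0.07],[0,0,0]],[10,[0,0,-0.09],[0,0,0]],[10,[0,0,-0.105],[0,0,0]],[10,[0,0,-0.115],[0,0,0]],[10,[0,0,-0.124],[0,0,0]],[10,[0,0,-0.124],[0,0,0]],[10,[0,0,-0.124],[0,0,0]],[10,[0,0,-0.124],[0,0,0]],[10,[0,0,-0.124],[0,0,0]],[10,[0,0,-0.124],[0,0,0]],[10,[0,0,-0.124],[0,0,0]]])

```text
time: 38.62
tool_pos: [0.6098, -0.0068, 0.1532]
tool_rot: [0.0, 1.0, 0.0, 0.0]
contact_force: [-1.7, 0.1, 1.7]
gripper_width: 0.3
grasp_force: 60.8
```

Request:
arm_command(rows=[[10,[0,0,0.04],[0,0,0]],[10,[0,0,0.1],[0,0,0]],[10,[-0.04,-0.007,0.1],[0,0,0]],[10,[-0.083,-0.014,0.1],[0,0,0]],[10,[-0.083,-0.014,0.1],[0,0,0]],[10,[-0.083,-0.014,0.1],[0,0,0]],[10,[-0.083,-0.014,0.1],[0,0,0]],[10,[-0.083,-0.014,0.1],[0,0,0]],[10,[-0.083,-0.014,0.1],[0,0,0]]])

```text
time: 39.37
tool_pos: [0.5849, -0.0109, 0.1827]
tool_rot: [-0.0, 1.0, 0.0, 0.0]
contact_force: [0.6, 1.0, -1.4]
gripper_width: 0.298
grasp_force: 60.6
```

```bash
python3 chk.py; python3 - <<'E'
from seg import *
S=grab('side');p=monitor.state()['tool_pos'];print('stud',proj(S,[p[0],p[1],.048]).round(1))
E
```

```text
39.37 [ 0.5849 -0.0109  0.1827] [-0.e+00  1.e+00  3.e-04  0.e+00] [ 0.6  1.  -1.4]
[([226.9, 218.8], 58, [0.597, 0.1854]), ([412.2, 221.4], 58, [0.6175, -0.2074]), ([415.1, 247.1], 63, [0.5623, -0.215]), ([212.9, 256.7], 63, [0.5136, 0.2062])]
[([334.5, 194.8], 22, [0.6172, -0.2021]), ([356.3, 199.5], 23, [0.5619, -0.2092]), ([294.4, 239.6], 29, [0.6089, -0.0067]), ([305.2, 242.0], 33, [0.5839, -0.0105]), ([245.8, 296.5], 48, [0.5963, 0.1897]), ([275.9, 318.7], 56, [0.5131, 0.2107])]
stud [[304.9 241.8]]
```

Request:
arm_command(rows=[[10,[0,0,-0.03],[0,0,0]],[10,[0,0,-0.06],[0,0,0]],[10,[0,0,-0.08],[0,0,0]],[10,[0,0,-0.09],[0,0,0]],[10,[0,0,-0.1],[0,0,0]],[10,[0,0,-0.1],[0,0,0]],[10,[0,0,-0.1],[0,0,0]],[10,[0,0,-0.1],[0,0,0]],[10,[0,0,-0.1],[0,0,0]],[10,[0,0,-0.1],[0,0,0]],[10,[0,0,-0.1],[0,0,0]]])

```text
time: 40.43
tool_pos: [0.5848, -0.011, 0.1532]
tool_rot: [0.0, 1.0, 0.0, 0.0]
contact_force: [-1.4, -0.5, 1.8]
gripper_width: 0.297
grasp_force: 60.9
```

Request:
arm_command(rows=[[10,[0,0,0.04],[0,0,0]],[10,[0,0,0.1],[0,0,0]],[10,[0,0,0.16],[0,0,0]],[10,[0,0,0.2],[0,0,0]],[10,[0,0,0.2],[0,0,0]]])

```text
time: 40.85
tool_pos: [0.5866, -0.0112, 0.2171]
tool_rot: [0.001, 1.0, 0.0, 0.004]
contact_force: [0.9, -0.2, -0.8]
gripper_width: 0.296
grasp_force: 60.6
```

```bash
python3 chk.py; python3 plan.py .53,-.18,.22,-9 .435,-.349,.215,-18 .435,-.349,.116
```

```text
40.85 [ 0.5866 -0.0112  0.2171] [5.0e-04 1.0e+00 3.0e-04 3.6e-03] [ 0.9 -0.2 -0.8]
[([226.9, 218.8], 58, [0.597, 0.1854]), ([412.3, 221.4], 57, [0.6176, -0.2076]), ([415.1, 247.1], 63, [0.5623, -0.215]), ([212.9, 256.7], 63, [0.5136, 0.2062])]
[([334.5, 194.8], 22, [0.6172, -0.2021]), ([356.4, 199.6], 25, [0.5618, -0.2091]), ([294.4, 239.5], 31, [0.6089, -0.0067]), ([305.3, 242.1], 34, [0.5836, -0.0106]), ([245.8, 296.5], 48, [0.5963, 0.1897]), ([275.9, 318.6], 58, [0.5133, 0.2104])]
.53,-.18,.22,-9: shift [-0.181, -0.562, 0.024] wz -0.1 rows>=4.3 
.435,-.349,.215,-18: shift [-0.316, -0.563, -0.017] wz -0.1 rows>=4.6 
.435,-.349,.116: shift [-0.0, -0.0, -0.33] wz 0.0 rows>=2.4
```

All six studs are pressed. Now returning the probe to the holder.

Request:
arm_command(rows=[[10,[-0.036,-0.112,0.005],[0,0,-0.02]],[10,[-0.072,-0.225,0.01],[0,0,-0.04]],[10,[-0.109,-0.337,0.014],[0,0,-0.06]],[10,[-0.145,-0.45,0.019],[0,0,-0.08]],[10,[-0.181,-0.562,0.024],[0,0,-0.1]],[10,[-0.181,-0.562,0.024],[0,0,-0.1]]])

```text
time: 41.45
tool_pos: [0.528, -0.1842, 0.2186]
tool_rot: [0.001, 0.997, -0.082, -0.001]
contact_force: [0.2, 0.6, -1.7]
gripper_width: 0.295
grasp_force: 60.6
```

Request:
arm_command(rows=[[10,[-0.063,-0.113,-0.003],[0,0,-0.02]],[10,[-0.126,-0.225,-0.007],[0,0,-0.04]],[10,[-0.19,-0.338,-0.01],[0,0,-0.06]],[10,[-0.253,-0.45,-0.014],[0,0,-0.08]],[10,[-0.316,-0.563,-0.017],[0,0,-0.1]],[10,[-0.316,-0.563,-0.017],[0,0,-0.1]],[10,[-0.316,-0.563,-0.017],[0,0,-0.1]],[10,[-0.316,-0.563,-0.017],[0,0,-0.1]],[10,[-0.316,-0.563,-0.017],[0,0,-0.1]],[10,[-0.316,-0.563,-0.017],[0,0,-0.1]],[10,[-0.316,-0.563,-0.017],[0,0,-0.1]],[10,[-0.316,-0.563,-0.017],[0,0,-0.1]]])

```text
time: 42.45
tool_pos: [0.436, -0.3476, 0.2149]
tool_rot: [-0.0, 0.988, -0.155, 0.0]
contact_force: [-0.3, -0.0, -1.7]
gripper_width: 0.297
grasp_force: 60.6
```

Request:
arm_command(rows=[[10,[0,0,-0.04],[0,0,0]],[10,[0,0,-0.08],[0,0,0]],[10,[0,0,-0.11],[0,0,0]],[10,[0,0,-0.14],[0,0,0]],[10,[0,0,-0.17],[0,0,0]],[10,[0,0,-0.17],[0,0,0]],[10,[0,0,-0.17],[0,0,0]]])

```text
time: 43.03
tool_pos: [0.435, -0.3481, 0.1627]
tool_rot: [-0.001, 0.988, -0.156, -0.001]
contact_force: [-0.1, 0.1, -1.2]
gripper_width: 0.297
grasp_force: 60.7
```

Request:
arm_command(rows=[[10,[0,0,-0.025],[0,0,0]],[10,[0,0,-0.05],[0,0,0]],[10,[0,0,-0.075],[0,0,0]],[10,[0,0,-0.1],[0,0,0]],[10,[0,0,-0.12],[0,0,0]],[10,[0,0,-0.135],[0,0,0]],[10,[0,0,-0.145],[0,0,0]],[10,[0,0,-0.153],[0,0,0]],[10,[0,0,-0.16],[0,0,0]],[10,[0,0,-0.16],[0,0,0]],[10,[0,0,-0.16],[0,0,0]],[10,[0,0,-0.16],[0,0,0]]])

```text
time: 44.03
tool_pos: [0.4356, -0.3486, 0.1161]
tool_rot: [0.0, 0.988, -0.156, 0.0]
contact_force: [0.1, -0.3, -0.2]
gripper_width: 0.297
grasp_force: 60.5
```

Request:
arm_command(rows=[[10,[0,0,-0.002],[0,0,0]],[10,[0,0,-0.002],[0,0,0]],[35,[0,0,-0.002],[0,0,0]],[45,[0,0,-0.002],[0,0,0]],[55,[0,0,-0.002],[0,0,0]],[55,[0,0,-0.002],[0,0,0]],[55,[0,0,-0.002],[0,0,0]],[55,[0,0,-0.002],[0,0,0]]])

```text
time: 44.7
tool_pos: [0.4355, -0.3484, 0.1153]
tool_rot: [-0.0, 0.988, -0.156, 0.0]
contact_force: [0.1, -0.3, -0.5]
gripper_width: 0.643
grasp_force: 0.0
```

Request:
arm_command(rows=[[55,[0,0,0.04],[0,0,0]],[55,[0,0,0.1],[0,0,0]],[55,[0,0,0.18],[0,0,0]],[55,[0,0,0.27],[0,0,0]],[55,[0,0,0.36],[0,0,0]],[55,[0,0,0.45],[0,0,0]],[55,[0,0,0.45],[0,0,0]]])

```text
time: 45.28
tool_pos: [0.4376, -0.3506, 0.2589]
tool_rot: [0.004, 0.988, -0.156, 0.005]
contact_force: [-0.2, -0.7, 1.3]
gripper_width: 0.645
grasp_force: 0.0
```

```bash
python3 plan.py .435,-.349,.1154 .435,-.349,.2504; python3 - <<'E'
from seg import *
S=grab('side');print('probe S',rect(S,(400,150,455,215),.128,.145))
cv2.imwrite('pics/s9.png',cv2.resize(S['bgr'][120:230,330:490],None,fx=4,fy=4,interpolation=cv2.INTER_CUBIC))
E
python3 sw.py;python3 plan.py .60,-.25,.25,0 .68,-.337,.20,0 .68,-.337,.081
```

```text
.435,-.349,.1154: shift [-0.0, -0.0, -0.002] wz 0.0 rows>=0.0 
.435,-.349,.2504: shift [-0.0, -0.0, 0.45] wz 0.0 rows>=3.2 
probe S (((436.4661560058594, -347.26214599609375), (30.840675354003906, 27.889392852783203), 74.57964324951172), array([ 0.4355, -0.3428,  0.1356]), np.float64(0.13666438974995768), 113)
45.33 [ 0.437  -0.35    0.2559] [-0.1 -1.   0. ]
T knob-ish 114 [ 0.632  -0.3382  0.0843]
S knob-ish 89 [ 0.6326 -0.3319  0.0786] [0.6238 0.6457]
.60,-.25,.25,0: shift [0.55, 0.33, -0.001] wz 0.2 rows>=4.6 
.68,-.337,.20,0: shift [0.266, -0.29, -0.167] wz -0.0 rows>=3.1 
.68,-.337,.081: shift [0.0, -0.0, -0.396] wz 0.0 rows>=2.8
```

View pics/s9.png

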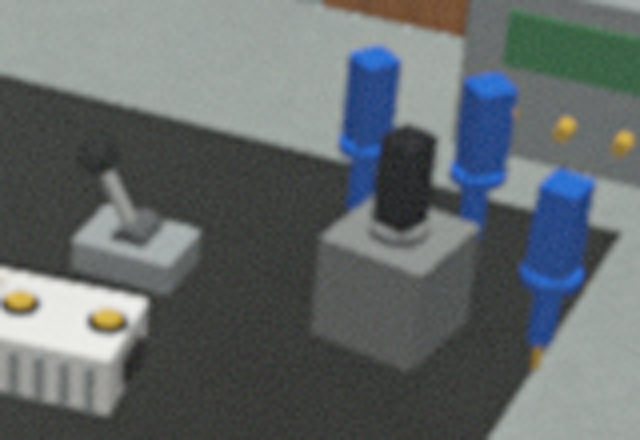

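The probe stands upright in its holder as before, at crop (405,180). Now the switch goes back to off, pushed from the far side.

Request:
arm_command(rows=[[30,[0.11,0.066,0],[0,0,0.04]],[20,[0.22,0.132,0],[0,0,0.08]],[0,[0.33,0.2,0],[0,0,0.12]],[0,[0.44,0.264,0],[0,0,0.16]],[0,[0.55,0.33,-0.001],[0,0,0.2]],[0,[0.55,0.33,-0.001],[0,0,0.2]],[0,[0.55,0.33,-0.001],[0,0,0.2]]])

```text
time: 46.02
tool_pos: [0.6008, -0.2477, 0.2474]
tool_rot: [-0.001, 1.0, 0.002, -0.002]
contact_force: [-0.4, -0.2, -0.2]
gripper_width: -0.001
grasp_force: 0.0
```

Request:
arm_command(rows=[[0,[0.07,-0.07,-0.04],[0,0,0]],[0,[0.14,-0.15,-0.08],[0,0,0]],[0,[0.21,-0.23,-0.12],[0,0,0]],[0,[0.266,-0.29,-0.167],[0,0,0]],[0,[0.266,-0.29,-0.167],[0,0,0]],[0,[0.266,-0.29,-0.167],[0,0,0]],[0,[0.266,-0.29,-0.167],[0,0,0]],[0,[0.266,-0.29,-0.167],[0,0,0]]])

```text
time: 46.68
tool_pos: [0.6797, -0.3364, 0.201]
tool_rot: [0.0, 1.0, 0.0, 0.0]
contact_force: [0.1, -0.3, 0.7]
gripper_width: 0.001
grasp_force: 0.0
```

Request:
arm_command(rows=[[0,[0,0,-0.1],[0,0,0]],[0,[0,0,-0.2],[0,0,0]],[0,[0,0,-0.3],[0,0,0]],[0,[0,0,-0.36],[0,0,0]],[0,[0,0,-0.396],[0,0,0]],[0,[0,0,-0.396],[0,0,0]],[0,[0,0,-0.396],[0,0,0]],[0,[0,0,-0.396],[0,0,0]]])

```text
time: 47.35
tool_pos: [0.6815, -0.3371, 0.0842]
tool_rot: [0.001, 1.0, 0.0, 0.002]
contact_force: [-0.5, 0.1, 1.0]
gripper_width: 0.001
grasp_force: 0.0
```

Request:
arm_command(rows=[[0,[-0.03,0,0],[0,0,0]],[0,[-0.06,0,0],[0,0,0]],[0,[-0.09,0,0],[0,0,0]],[0,[-0.12,0,0],[0,0,0]],[0,[-0.15,0,0],[0,0,0]],[0,[-0.18,0,0],[0,0,0]],[0,[-0.21,0,0],[0,0,0]],[0,[-0.23,0,0],[0,0,0]],[0,[-0.247,0,0],[0,0,0]],[0,[-0.247,0,0],[0,0,0]],[0,[-0.247,0,0],[0,0,0]]])

```text
time: 48.27
tool_pos: [0.6054, -0.3362, 0.0805]
tool_rot: [-0.0, 1.0, 0.0, -0.001]
contact_force: [-0.7, -0.4, 0.1]
gripper_width: -0.003
grasp_force: 0.0
```

```bash
python3 sw.py
```

```text
48.27 [ 0.6054 -0.3362  0.0805] [-0.7 -0.4  0.1]
T knob-ish 0 
S knob-ish 185 [ 0.5927 -0.3299  0.0803] [0.5706 0.6147]
```

Request:
arm_command(rows=[[0,[-0.007,0,0],[0,0,0]],[0,[-0.014,0,0],[0,0,0]],[0,[-0.018,0,0],[0,0,0]],[0,[-0.018,0,0],[0,0,0]]])

```text
time: 48.7
tool_pos: [0.6007, -0.3363, 0.0809]
tool_rot: [-0.0, 1.0, 0.0, -0.0]
contact_force: [0.1, 0.6, -0.8]
gripper_width: 0.001
grasp_force: 0.4
```

Request:
arm_command(rows=[[0,[-0.004,0,0],[0,0,0]],[0,[-0.008,0,0],[0,0,0]],[0,[-0.008,0,0],[0,0,0]],[0,[-0.008,0,0],[0,0,0]]])

```text
time: 49.03
tool_pos: [0.6, -0.3363, 0.0812]
tool_rot: [0.0, 1.0, 0.0, 0.002]
contact_force: [7.7, 0.0, -4.3]
gripper_width: 0.004
grasp_force: 3.7
```

At the stop with about 8 N. Backing off and doing a final check.

Request:
arm_command(rows=[[0,[0.06,0,0],[0,0,0]],[0,[0.16,0,0],[0,0,0]],[0,[0.27,0,0],[0,0,0]],[0,[0.27,0,0.1],[0,0,0]],[0,[0.27,0,0.22],[0,0,0]],[0,[0.27,0,0.34],[0,0,0]],[0,[0.27,0,0.46],[0,0,0]],[0,[0.27,0,0.563],[0,0,0]],[0,[0.27,0,0.563],[0,0,0]],[0,[0.27,0,0.563],[0,0,0]],[0,[0.27,0,0.563],[0,0,0]]])

```text
time: 49.95
tool_pos: [0.679, -0.3364, 0.2494]
tool_rot: [-0.0, 1.0, 0.0, -0.001]
contact_force: [0.3, 0.1, -0.6]
gripper_width: -0.002
grasp_force: 0.0
```

```bash
python3 sw.py; python3 chk.py; python3 - <<'E'
from seg import *
S=grab('side');print('bar',axis_fit(S,(215,365,335,455),.06,.072,1)[:2])
cv2.imwrite('pics/s10.png',S['bgr'])
E
```

```text
49.95 [ 0.679  -0.3364  0.2494] [ 0.3  0.1 -0.6]
T knob-ish 0 
S knob-ish 86 [ 0.5758 -0.3325  0.0792] [0.5656 0.588 ]
50.05 [ 0.6783 -0.336   0.2471] [-1.1e-03  1.0e+00  2.0e-04 -2.0e-03] [-0.4 -0.5 -0.1]
[([334.7, 203.4], 55, [0.6462, -0.0409]), ([335.8, 215.0], 61, [0.6208, -0.0448]), ([226.9, 218.8], 58, [0.597, 0.1854]), ([412.2, 221.4], 58, [0.6175, -0.2074]), ([415.1, 247.1], 63, [0.5623, -0.215]), ([212.9, 256.7], 63, [0.5136, 0.2062])]
[([334.5, 195.0], 24, [0.6168, -0.2014]), ([356.4, 199.6], 25, [0.5617, -0.2088]), ([287.3, 227.8], 32, [0.6453, -0.0353]), ([298.0, 230.1], 31, [0.6199, -0.0394]), ([245.7, 296.5], 49, [0.5965, 0.1897]), ([275.8, 318.8], 58, [0.5132, 0.211])]
bar (((393.9960632324219, 367.47259521484375), (116.9107666015625, 43.070045471191406), 7.743067741394043), array([0.3916, 0.3699, 0.0664]))
```

View pics/s10.png

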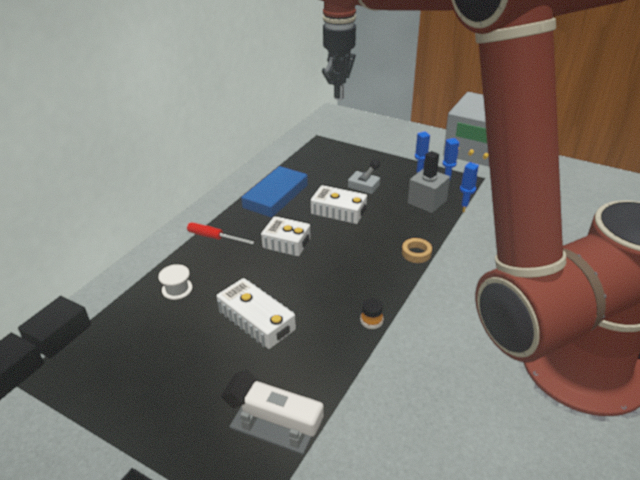

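The final view shows the lever leaning back to off at (375,165), the probe in its holder at (431,165), and the scanner in its cradle at (280,405). The short unit was knocked aside by about 4.5 cm from outside after its tests were done; the arm never touched it, so I'll leave it there. Handing in.

```bash
python3 -c "
from plant import manip; print(manip.job_done())"
```

```text
the job is handed in; nothing more can be done
None
```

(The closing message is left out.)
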